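Make up the staining and the sampling kit

TASK

Make up the two microscopy kits from the stock on the bench: in the three-bay tray put the staining jar in the large bay, the dropping bottle in the middle bay and the immersion-oil bottle in the small bay; in the two-bay tray put the specimen pot in the large bay and the slide mailer in the smaller bay. Set each one down gently, standing upright on the floor of its bay, without dropping it or knocking it over. Leave the petri dishes, the reagent bottle and the beaker standing where they are.

Things in the scene. Friction and masses are not known exactly. Their poses are not given: they have to be found in the camera images.
- stain_jar_c (a point): Staining jar: clear round glass jar with moulded vertical ribs, a wider foot and a white ribbed screw cap as wide as the jar. 98 mm tall; foot 62 mm across and 6 mm high; above it a straight cylinder 53 to 54 mm across all the way up, the cap being the top 20 mm. About 0.19 kg. Stands upright on the bench; the point is on its axis, half-way up, z up.
- drop_bottle_c (a point): Dropping bottle: slim amber glass bottle with a black collar and a small dark rubber bulb on top. 94 mm tall; straight glass body 38 mm across from the base up to 56 mm, then a shoulder to the 25 mm collar (65 to 76 mm up) and a 17 mm bulb. About 0.085 kg. Stands upright on the bench; the point is on its axis, half-way up, z up.
- oil_bottle_c (a point): Immersion-oil bottle, the smallest bottle: opaque off-white plastic with a small black cap. 78 mm tall; straight body 30 mm across from the base up to 54 mm, then a short shoulder and a cap 19 mm across. About 0.05 kg. Stands upright on the bench; the point is on its axis, half-way up, z up.
- specimen_pot_c (a point): Specimen pot: squat, translucent off-white plastic pot with a broad white ribbed screw lid. 70 mm tall; body tapers from 48 mm across at the base to 55 mm under the lid; the lid is the top 22 mm, 58 mm across (60 mm over the ribs). About 0.09 kg. Stands upright on the bench; the point is on its axis, half-way up, z up.
- slide_mailer_c (a point): Slide mailer: upright rectangular pale plastic box with a flat cap. 86 mm tall; body 28 mm (its x) by 36 mm (its y), with fine channels on the two faces across x; the cap (top 18 mm) is flush with it, with a small catch on -x and a hinge on +x (37 mm over both, 67 to 74 mm up). 0.06 kg. Stands on end, turned up to 0.7 rad from world axes; the point is its centre, half-way up, z up.
- tray3: Longer kit tray, off-white plastic, fixed, three bays in a row. 88 (its x) by 206 mm (its y), rim 22 mm high, walls 3 mm, inner floor 3 mm above the bench. Bays are 82 mm wide along x, centred on x = 0. Along y: large bay 82 mm long, centre y = +59 mm; middle bay 62 mm, centre y = -16; small bay 50 mm, centre y = -75. Origin: centre of its underside, on the bench; z up.
- tray2: Shorter kit tray, off-white plastic, fixed, two bays in a row. 88 (its x) by 153 mm (its y), rim 22 mm high, walls 3 mm, inner floor 3 mm above the bench. Bays are 82 mm wide along x, centred on x = 0. Along y: large bay 82 mm long, centre y = +32.5 mm; smaller bay 62 mm, centre y = -42.5. Origin: centre of its underside, on the bench; z up.
- petri_stack_c (a point): Bystander: stack of three closed petri dishes, whitish clear with tan bands of filling, 60 mm across and 45 mm tall, standing loose among the stock. The point is on its axis, half-way up.
- reagent_bottle_c (a point): Bystander: stout amber glass reagent bottle with a white label band and a black screw cap, 56 mm across, 102 mm tall, loose. The point is on its axis, half-way up.
- beaker_c (a point): Bystander: small empty open beaker of clear glass, 48 mm across the mouth, 58 mm tall, loose. The point is on its axis, half-way up.
Things that resemble listed ones, but are neither listed nor needed, are in the scene too. Leave any pink or red look-alike of the part that bears oil_bottle_c alone.

How it is judged (in metres and radians):
At the end, for the whole second after the job is handed in: Each thing stands in its named bay: on the floor within 4 mm, centre within 30 mm of the bay's across the tray and 16 mm (jar, pot) or 18 mm along it, upright within 0.12 rad, released and at rest; petri dishes, reagent bottle and beaker upright within 25 mm of their start (x of stain_jar_c in the frame of tray3 between -0.03 and 0.03 m and y of stain_jar_c in the frame of tray3 between 0.043 and 0.075 m and z of stain_jar_c in the frame of tray3 between 0.048 and 0.056 m and angle between each of stain_jar_c, drop_bottle_c, oil_bottle_c, specimen_pot_c, slide_mailer_c's own z axis and vertical below 0.12 rad and linear speed of each of stain_jar, drop_bottle, oil_bottle, specimen_pot, slide_mailer below 0.02 m/s and x of drop_bottle_c in the frame of tray3 between -0.03 and 0.03 m and y of drop_bottle_c in the frame of tray3 between -0.034 and 0.002 m and z of drop_bottle_c in the frame of tray3 between 0.046 and 0.054 m and x of oil_bottle_c in the frame of tray3 between -0.03 and 0.03 m and y of oil_bottle_c in the frame of tray3 between -0.093 and -0.057 m and z of oil_bottle_c in the frame of tray3 between 0.038 and 0.046 m and x of specimen_pot_c in the frame of tray2 between -0.03 and 0.03 m and y of specimen_pot_c in the frame of tray2 between 0.0165 and 0.0485 m and z of specimen_pot_c in the frame of tray2 between 0.034 and 0.042 m and x of slide_mailer_c in the frame of tray2 between -0.03 and 0.03 m and y of slide_mailer_c in the frame of tray2 between -0.0605 and -0.0245 m and z of slide_mailer_c in the frame of tray2 between 0.042 and 0.05 m and distance of each of petri_stack_c, reagent_bottle_c, beaker_c from where it was at the start of the episode below 0.025 m and angle between each of petri_stack_c, reagent_bottle_c, beaker_c's own z axis and vertical below 0.2 rad); the robot touches nothing.
It fails at once if a thing is dropped, thrown or knocked flying (faster than 0.7 m/s with no finger on it) ((contact force between the fingers and stain_jar below 0.1 N and linear speed of stain_jar above 0.7 m/s) or (contact force between the fingers and drop_bottle below 0.1 N and linear speed of drop_bottle above 0.7 m/s) or (contact force between the fingers and oil_bottle below 0.1 N and linear speed of oil_bottle above 0.7 m/s) or (contact force between the fingers and specimen_pot below 0.1 N and linear speed of specimen_pot above 0.7 m/s) or (contact force between the fingers and slide_mailer below 0.1 N and linear speed of slide_mailer above 0.7 m/s)).
It fails at once if a thing of the kits is knocked over (tilted more than 60 degrees) (angle between any of stain_jar_c, drop_bottle_c, oil_bottle_c, specimen_pot_c, slide_mailer_c's own z axis and vertical above 1.05 rad).
It fails at once if petri dishes, reagent bottle or beaker pushed more than 25 mm or tipped by more than 20 degrees (distance of any of petri_stack_c, reagent_bottle_c, beaker_c from where it was at the start of the episode above 0.025 m or angle between any of petri_stack_c, reagent_bottle_c, beaker_c's own z axis and vertical above 0.35 rad).
It also fails if it takes over 128 s, if anything falls off the work surface, if the arm or the gripper's body presses on something with over 40 N, if the wrist force passes 120 N, or if a joint passes its speed limit or range.

ROBOT

A 6-joint arm with a two-finger parallel gripper is mounted at the origin on the work surface. World frame = base frame: x ahead of the robot, y to its left, z up, the work surface at z = 0. Lengths are in m, angles in degrees, forces in N, time in s.
With the tool pointing down it reaches from about 0.35 to 0.875 m from the base axis. Payload 15.5 kg.
Tool frame: the origin (TCP) lies at the very end of the fingers, on their centre line; the grasp point (between the pads) lies grasp_offset behind it (grasp_offset is the distance from the TCP to the grasp point, in m); y points along the fingers, z is the direction in which the jaws open and shut, and the axes are right-handed (so a half turn about y gives the same grasp; the last joint's range is limited). The gripper opens to 85 mm and grips with 20 to 120 N. Pads are 22 mm wide; open, the fingers measure 114 mm over their backs; the gripper's body (76 mm by 85 mm) begins 54 mm behind the grasp point. The pads swing forward as they close: fully open they stand 13 mm farther back than shut.
Start: joints at [60.705, 28.281, 77.091, -0, 74.628, -5.472], TCP at [0.252, 0.572, 0.202] pointing down, gripper open.
Joint ranges: [-166.48, 166.48], [-47.26, 123.95], [12.59, 153.08], [-70.14, 250.14], [6.76, 159.57], [-176.63, 176.63]. Speed limits (degrees/s): [108.29, 108.29, 147.25, 172.46, 172.46, 172.46].

INTERFACE

Orientations are given as [roll, pitch, yaw] about the fixed x, y, z axes, in that order (R = Rz(yaw) Ry(pitch) Rx(roll)).
In Python, from workcell import * gives the robot as it stands.
- The arm moves only by the shell command python3 -m creep 'ROWS' [FORCE]. ROWS is JSON, one flat list of numbers, 7 for each row, row after row: the turn, a rotation vector about the tool's x, y, z in rad, then the shift along the tool's x, y, z in cm, then the closure in counts, from 0 (fully open) to 255 (shut). In form: [wx, wy, wz, dx, dy, dz, hand, wx, wy, wz, dx, dy, dz, hand, ...]. A call has 1 to 5 rows; each row is the pose to reach, as a shift and turn from the pose measured when the call began, along the tool's axes at that moment; what a row does not reach only later rows make up. A row lasts 1/12 s, in which the tool goes at most 41.7 mm and 7.16 degrees, less where a joint would pass 70% of its speed; a pose out of reach is approached as far as the arm can. A call with a gripper value outside its range is refused whole. The fingers move at their own pace and stop on an object; FORCE is the grip in N (left out, the last holds). Time passes only in rows, so rows that repeat a pose let the fingers close. It gives the time, the measured TCP pose, the force and the opening at its end, in the units of the state.
- sense(): the state, without advancing time (a new reading comes with each control period).
- get_image(name): name is "side" or "top"; returns a dict with "img" (480x640x3 uint8, red, green, blue), "depth" (480x640 float32, m along the optical axis (not along the pixel's ray), 0 where there is no reading), "K" (3x3 intrinsics, pixels), "world_to_cam" (4x4, takes a point from world to camera coordinates). Camera axes: x right, y down, z forward; pixel columns grow to the right and rows downward; lengths in m; the calibration is good to about 2 mm. A picture is of the moment at which its call begins.
- job_done(): hands the job in, once; it reports no verdict.
The state is a dict: "t": time; "joints": joint angles; "dq": joint speeds; "effort": joint torques, N m; "position": TCP position; "tcp_rot": TCP orientation; "wrist_force": force on the tool from outside, world axes, zero at the start; "moment": the same for the moment, N m; "grip_width": finger opening in m.
Only numpy, scipy, OpenCV 4.12 (cv2) and the standard library are available. Lean on these libraries where they do the work, as an engineer would, in place of code of your own. Each camera call takes 0.05 s, during which the arm holds its last target.

## Working session

There is one attempt and no reset: what is moved stays moved. The work goes in short steps, Python scripts to look and compute and a shell command to move; the robot and the scene stay as the last step left them, time stands still between calls to the robot, and variables do not carry over. Pictures are saved under pics/ and viewed, and the job is handed in when it is done.

```bash
mkdir -p pics; ls; python3 - <<'E'
from workcell import *
import cv2,numpy as np
s=sense();print(s)
for n in("side","top"):
    d=get_image(n);cv2.imwrite(f"pics/{n}0.png",d["img"][:,:,::-1]);np.savez(f"{n}0.npz",**d);print(d["K"],d["world_to_cam"].round(4))
try: print(grasp_offset)
except Exception as e: print(e)
E
```

```text
pics
{'t': 0.0, 'joints': array([ 6.07064959e+01,  2.83130546e+01,  7.71273714e+01, -1.24486784e-03,
        7.46274198e+01, -5.46996292e+00]), 'dq': array([ 0.03600906,  0.03939568, -0.01973692, -0.06424026,  0.08680195,
        0.07942629]), 'effort': array([ 4.91534971e-03, -8.82167172e+01, -3.83877039e+01,  1.73250064e-04,
        1.00146848e-02,  1.06224465e-05]), 'position': array([0.25224562, 0.571411  , 0.2019187 ]), 'tcp_rot': array([-9.00676512e+01,  5.27284675e-03, -2.38232136e+01]), 'wrist_force': array([-0.93911668,  0.42798113, -0.36835967]), 'moment': array([ 0.02324103, -0.03648278, -0.0094792 ]), 'grip_width': 0.08539959163691423}
[[473.32215601   0.         311.89416669]
 [  0.         473.32215601 238.73050888]
 [  0.           0.           1.        ]] [[ 0.9322 -0.3617 -0.0084 -0.5276]
 [-0.2561 -0.6434 -0.7214  0.1789]
 [ 0.2556  0.6747 -0.6924  1.0731]
 [ 0.      0.      0.      1.    ]]
[[476.49282027   0.         319.19156877]
 [  0.         476.49282027 237.81925048]
 [  0.           0.           1.        ]] [[-0.004  -0.9999  0.016  -0.0465]
 [-0.9956  0.0025 -0.0939  0.5434]
 [ 0.0939 -0.0163 -0.9954  1.1596]
 [ 0.      0.      0.      1.    ]]
0.0187
```

View pics/side0.png

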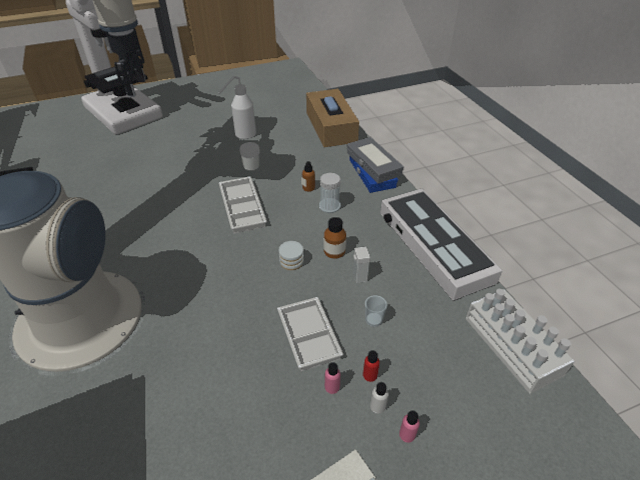

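View pics/top0.png

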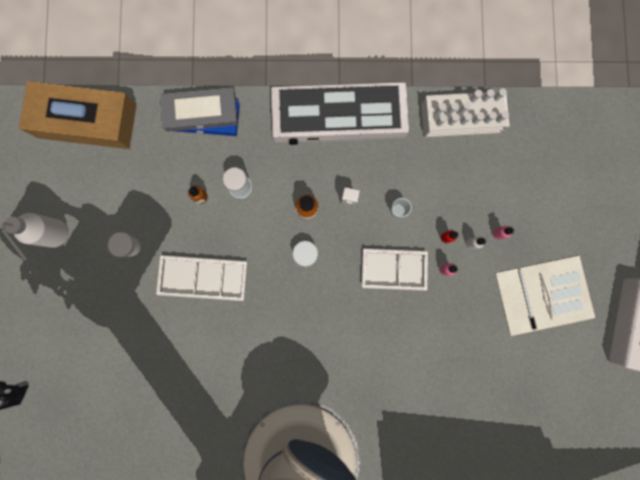

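```bash
cat > h.py <<'E'
import numpy as np,cv2
def load(n): 
    d=np.load(n); return {k:d[k] for k in d.files}
def ray(d,u,v,z):
    T=d["world_to_cam"];R=T[:3,:3];c=-R.T@T[:3,3]
    r=R.T@np.linalg.inv(d["K"])@np.array([u,v,1.]);return c+r*(z-c[2])/r[2]
def proj(d,p):
    q=d["world_to_cam"]@np.append(p,1);w=d["K"]@q[:3];return w[:2]/w[2]
def depthpt(d,u,v):
    z=float(d["depth"][int(v),int(u)]);T=d["world_to_cam"];R=T[:3,:3]
    return R.T@(np.linalg.inv(d["K"])@np.array([u,v,1.])*z-T[:3,3])
E
python3 - <<'E'
from h import *
t=load("top0.npz");s=load("side0.npz")
a=cv2.resize(t["img"][150:310,95:255],None,fx=5,fy=5,interpolation=cv2.INTER_CUBIC)[:600]
cv2.imwrite("pics/tA.png",cv2.resize(t["img"][160:310,100:300],None,fx=4,fy=4,interpolation=2)[:,:,::-1])
cv2.imwrite("pics/tB.png",cv2.resize(t["img"][170:320,330:530],None,fx=4,fy=4,interpolation=2)[:,:,::-1])
cv2.imwrite("pics/sA.png",cv2.resize(s["img"][130:280,210:410],None,fx=4,fy=4,interpolation=2)[:,:,::-1])
cv2.imwrite("pics/sB.png",cv2.resize(s["img"][300:450,260:460],None,fx=4,fy=4,interpolation=2)[:,:,::-1])
print(proj(t,[.252,.571,.2]),proj(s,[.252,.571,.2]))
for n,u,v in(("pot",123,245),("jar",234,178),("drop",196,191),("mail",350,195),("oil",480,242),("petri",305,253),("reag",306,204),("beaker",401,207),("wash",30,228)):
    print(n,depthpt(t,u,v).round(3))
E
```

```text
[ 18.45065837 372.33311218] [140.6002172  102.86748593]
pot [0.523 0.42  0.068]
jar [0.679 0.153 0.098]
drop [0.651 0.246 0.079]
mail [ 0.641 -0.121  0.083]
oil [ 0.527 -0.432  0.077]
petri [ 0.504 -0.013  0.045]
reag [ 0.616 -0.016  0.101]
beaker [ 0.624 -0.259  0.002]
wash [0.556 0.599 0.139]
```

View pics/tA.png

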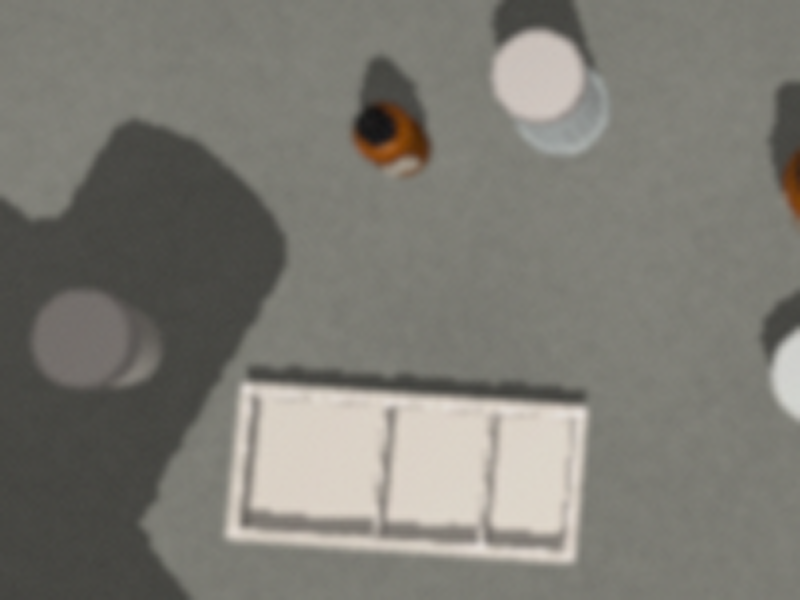

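View pics/tB.png

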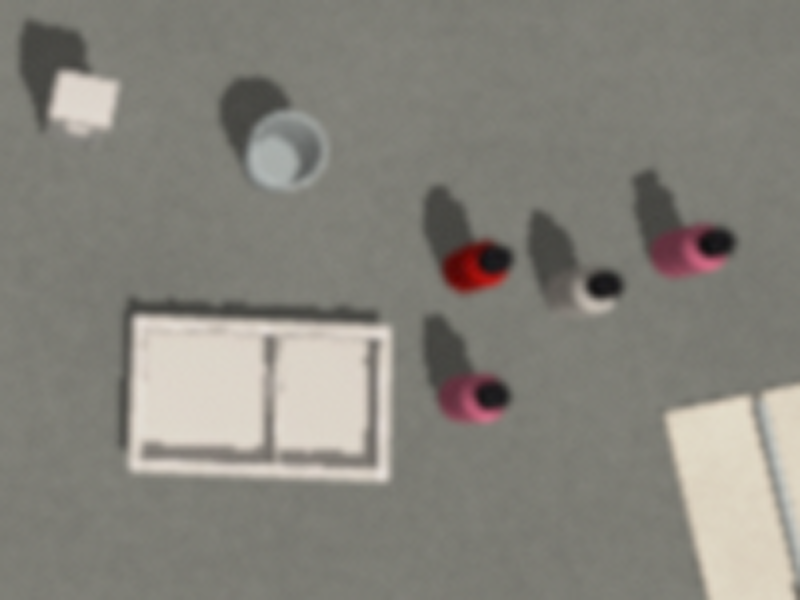

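View pics/sA.png

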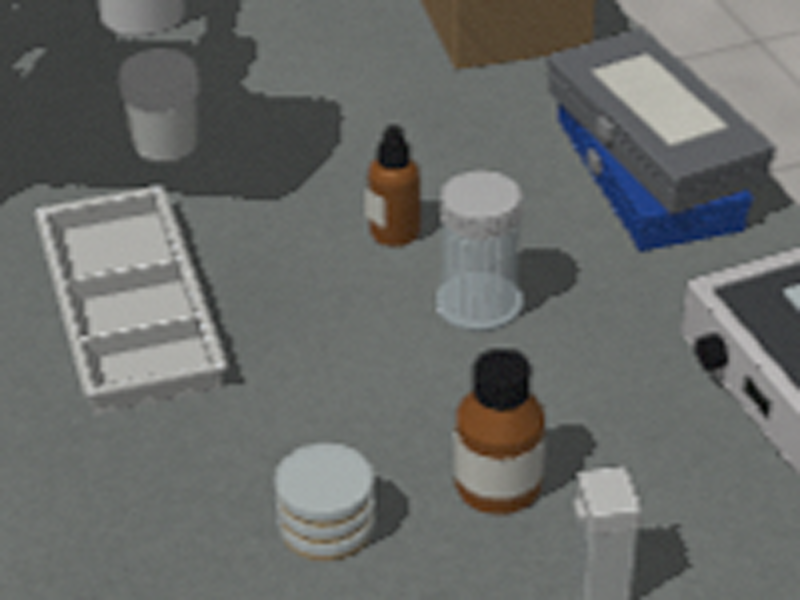

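View pics/sB.png

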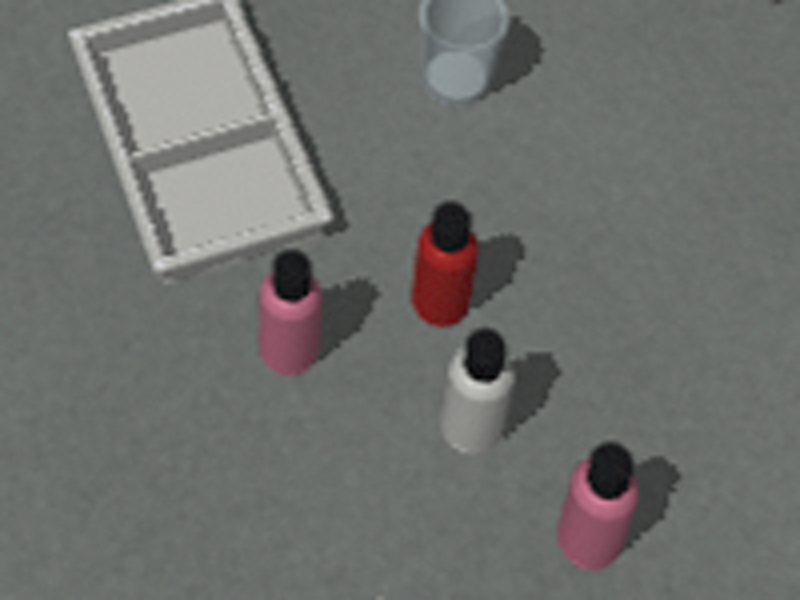

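```bash
python3 - <<'E'
from h import *
t=load("top0.npz");s=load("side0.npz")
def blobs(d,box,m):
    x0,y0,x1,y1=box
    k=np.zeros(m.shape,np.uint8);k[y0:y1,x0:x1]=m[y0:y1,x0:x1]*255
    c,_=cv2.findContours(k,cv2.RETR_EXTERNAL,cv2.CHAIN_APPROX_NONE)
    return max(c,key=cv2.contourArea)
I=t["img"].astype(int);g=I.mean(2);S=s["img"].astype(int);gs=S.mean(2)
for n in("tray3","tray2"):
    box=(150,245,255,310) if n=="tray3" else (355,240,435,300)
    c=blobs(t,box,g>165); r=cv2.minAreaRect(c);b=cv2.boxPoints(r)
    P=np.array([ray(t,u,v,.022)for u,v in b]);ce=P.mean(0)
    e=[np.linalg.norm(P[i]-P[(i+1)%4])for i in range(4)]
    # long axis
    i=int(np.argmax(e));v=P[(i+1)%4]-P[i]; v=v if v[1]>0 else -v
    print(n,ce.round(4),np.round(e,4),"yaw of y-axis rel world y",np.degrees(np.arctan2(-v[0],v[1])).round(2))
def cir(n,d,box,m,z):
    c=blobs(d,box,m);(u,v),r=cv2.minEnclosingCircle(c);M=cv2.moments(c);u2,v2=M["m10"]/M["m00"],M["m01"]/M["m00"]
    p=ray(d,u2,v2,z);q=ray(d,u2+r,v2,z);print(n,np.round([u2,v2,r],1),p.round(4),"diam",round(2*np.linalg.norm(p-q),4));return p
cir("pot",t,(100,225,140,265),(g>90)&(I[:,:,0]-I[:,:,2]>=0)&(g<135),.070)
cir("jar",t,(215,160,250,195),(g>175)&(I[:,:,0]-I[:,:,2]>5),.098)
cir("drop",t,(185,180,212,200),g<45,.094)
cir("oil",t,(472,235,488,252),g<60,.078)
cir("petri",t,(285,235,325,270),g>150,.045)
cir("reag",t,(290,190,325,220),g<45,.102)
cir("drop_s",s,(300,155,318,172),gs<45,.085)
cir("oil_s",s,(370,378,392,400),gs<50,.068)
c=blobs(t,(338,180,362,203),g>170);r=cv2.minAreaRect(c);b=cv2.boxPoints(r);P=np.array([ray(t,u,v,.086)for u,v in b]);print("mail",P.mean(0).round(4),P[:,:2].round(4).tolist())
c=blobs(s,(350,240,372,258),gs>160);M=cv2.moments(c);print("mail side",ray(s,M["m10"]/M["m00"],M["m01"]/M["m00"],.086).round(4))
# side by hand
for n,x,y,z in(("pot",159,80,.07),("jar",481,195,.098),("oilcap",487,340,.078),("petri",326,478,.045),("reag",501,362,.102)):
    X0,Y0=(260,300) if n=="oilcap" else (210,130)
    print(n,"side",ray(s,X0+(x+.5)/4-.5,Y0+(y+.5)/4-.5,z).round(4))
for n,x,y in(("beaker",287,150),("pinkR",714,243),("red",495,261),("pinkL",491,396)):
    print(n,ray(t,330+(x)/4-.4,170+y/4-.4,.058 if n=="beaker" else .078).round(4))
E
```

```text
tray3 [0.4453 0.2433 0.022 ] [0.0963 0.2173 0.0964 0.2156] yaw of y-axis rel world y -4.28
tray2 [ 0.4645 -0.2369  0.022 ] [0.0969 0.163  0.0971 0.1617] yaw of y-axis rel world y -2.29
pot [122.1 245.2  16. ] [0.5226 0.4208 0.07  ] diam 0.0757
jar [234.  178.8  10.6] [0.6766 0.1531 0.098 ] diam 0.0498
drop [193.9 190.6   4.8] [0.6493 0.2477 0.094 ] diam 0.0223
oil [480.6 240.7   3.8] [ 0.5306 -0.4332  0.078 ] diam 0.0183
petri [305.  253.5  12.8] [ 0.503  -0.0132  0.045 ] diam 0.0625
reag [306.2 202.7   7.7] [ 0.6189 -0.0169  0.102 ] diam 0.0361
drop_s [308.  167.1   5. ] [0.6482 0.2405 0.085 ] diam 0.0281
oil_s [380.8 388.3   6.2] [ 0.5328 -0.4365  0.068 ] diam 0.0226
mail [ 0.6386 -0.1224  0.086 ] [[0.6251, -0.1019], [0.658, -0.1076], [0.6521, -0.1429], [0.6192, -0.137]]
mail side [ 0.6423 -0.1228  0.086 ]
pot side [0.5229 0.4115 0.07  ]
jar side [0.6781 0.1521 0.098 ]
oilcap side [ 0.5337 -0.4349  0.078 ]
petri side [ 0.5064 -0.0137  0.045 ]
reag side [ 0.6217 -0.0135  0.102 ]
beaker [ 0.6151 -0.2488  0.058 ]
pinkR [ 0.5552 -0.5005  0.078 ]
red [ 0.5447 -0.3683  0.078 ]
pinkL [ 0.4642 -0.3634  0.078 ]
```

```bash
python3 - <<'E'
from h import *
for nm in("top0","side0"):
    d=load(nm+".npz");z=d["depth"];v,u=np.mgrid[:480,:640];T=d["world_to_cam"];R=T[:3,:3]
    C=np.stack([(u-d["K"][0,2])/d["K"][0,0]*z,(v-d["K"][1,2])/d["K"][1,1]*z,z],-1)
    W=(C-T[:3,3])@R
    ok=z>0
    print(nm,"floor",np.median(W[...,2][ok&(abs(W[...,2])<.01)&(W[...,0]>.4)&(W[...,0]<.7)&(abs(W[...,1])<.4)]).round(4))
    for n,x,y,r,z0,z1 in(("tray3",.445,.243,.125,.017,.027),("tray2",.464,-.237,.1,.017,.027),("pot",.523,.417,.045,.064,.08),("jar",.677,.153,.04,.09,.105),("drop",.65,.243,.03,.084,.1),("dropneck",.65,.243,.03,.066,.1),("oil",.531,-.434,.025,.072,.082),("mail",.639,-.122,.03,.08,.09),("petri",.504,-.013,.05,.04,.05),("reag",.619,-.016,.04,.095,.11),("beaker",.615,-.25,.04,.05,.065),("red",.544,-.37,.025,.07,.083),("pinkR",.555,-.5,.025,.07,.083)):
        m=ok&(np.hypot(W[...,0]-x,W[...,1]-y)<r)&(W[...,2]>z0)&(W[...,2]<z1)
        P=W[m]
        if len(P)<4: print(n,len(P));continue
        q=P[:,:2].astype(np.float32)*1000
        (c,wh,a)=cv2.minAreaRect(q);
        print(n,len(P),"rect",np.round(c,1),np.round(wh,1),round(a,1),"mean",P.mean(0).round(4),"ztop",np.percentile(P[:,2],90).round(4))
E
```

```text
top0 floor -0.0002
tray3 787 rect [446.3 242.4] [215.1  96. ] 85.8 mean [0.4464 0.243  0.0215] ztop 0.0244
tray2 586 rect [ 465.9 -237. ] [161.9  96.1] 87.4 mean [ 0.465  -0.2393  0.0213] ztop 0.0238
pot 484 rect [526.  425.4] [57.7 58.1] 30.6 mean [0.5258 0.4252 0.0694] ztop 0.0722
jar 417 rect [678.7 151.9] [53.4 53.1] 32.9 mean [0.678  0.1521 0.0973] ztop 0.1001
drop 35 rect [653.4 252.6] [13.  13.1] 43.5 mean [0.6523 0.252  0.0907] ztop 0.094
dropneck 94 rect [653.1 251.4] [23.1 28.5] 1.4 mean [0.6516 0.2507 0.0806] ztop 0.0924
oil 49 rect [ 530.9 -436.3] [16.5 17.3] 83.1 mean [ 0.5312 -0.4363  0.0769] ztop 0.0798
mail 179 rect [ 642.4 -123.2] [36.6 29. ] 78.7 mean [ 0.6421 -0.123   0.0852] ztop 0.088
petri 461 rect [505.3 -13.5] [57.9 57.9] 25.4 mean [ 0.5052 -0.0136  0.0445] ztop 0.0471
reag 178 rect [619.6 -17.8] [33.8 33.4] 39.5 mean [ 0.6199 -0.0181  0.1009] ztop 0.1036
beaker 89 rect [ 615.5 -250.6] [45.2 45.2] 88.4 mean [ 0.6173 -0.252   0.0567] ztop 0.0598
red 49 rect [ 546.9 -371. ] [14.5 17.9] 2.9 mean [ 0.5468 -0.3706  0.077 ] ztop 0.0801
pinkR 53 rect [ 557.3 -506. ] 
[... 525 characters left out ...]
ect [650.6 248.8] [24.  22.4] 22.7 mean [0.6498 0.2488 0.0807] ztop 0.0922
oil 91 rect [ 530.6 -437.5] [18.4 16.7] 65.5 mean [ 0.5304 -0.4383  0.0785] ztop 0.0809
mail 167 rect [ 641.2 -124.2] [40.1 29.9] 80.6 mean [ 0.6404 -0.126   0.0865] ztop 0.0889
petri 369 rect [503.4 -14. ] [60.  58.9] 69.6 mean [ 0.5033 -0.0156  0.0458] ztop 0.0483
reag 141 rect [618.1 -18.9] [34.2 32.6] 76.3 mean [ 0.6177 -0.021   0.1019] ztop 0.1044
beaker 172 rect [ 615.4 -250.5] [49.  46.5] 83.4 mean [ 0.6159 -0.2503  0.0565] ztop 0.0602
red 86 rect [ 546.4 -372. ] [19.2 16.8] 71.3 mean [ 0.5455 -0.373   0.0779] ztop 0.0808
pinkR 112 rect [ 556.2 -506.1] [18.9 17.4] 57.0 mean [ 0.5554 -0.5073  0.078 ] ztop 0.0807
```

```bash
cat > plan.py <<'E'
import sys
from workcell import *
import numpy as np
from scipy.spatial.transform import Rotation as Ro
s=sense();R=Ro.from_euler("xyz",s["tcp_rot"],degrees=True)
for a in sys.argv[1:]:
    x,y,z,yaw=map(float,a.split(","))
    D=Ro.from_euler("xyz",[-90,0,yaw],degrees=True)
    w=(R.inv()*D).as_rotvec();d=R.inv().apply(np.array([x,y,z])-s["position"])*100
    print(a,"->",w.round(3).tolist(),d.round(2).tolist())
print(s["t"],s["position"].round(4),s["tcp_rot"].round(2),round(float(s["grip_width"]),4),s["wrist_force"].round(1))
E
python3 plan.py .652,.251,.17,-90
```

```text
.652,.251,.17,-90 -> [0.001, 1.155, 0.001] [49.51, 3.21, -13.16]
0.1 [0.2523 0.5714 0.202 ] [-90.06   0.   -23.82] 0.0853 [-1.1  0.6  0. ]
```

```bash
python3 -m creep '[0,1.155,0,49.5,3.2,-13.2,0, 0,1.155,0,49.5,3.2,-13.2,0, 0,1.155,0,49.5,3.2,-13.2,0, 0,1.155,0,49.5,3.2,-13.2,0, 0,1.155,0,49.5,3.2,-13.2,0]' 30; python3 plan.py .652,.251,.17,-90
```

```text
t: 0.52
position: [0.4155, 0.44, 0.189]
tcp_rot: [-90.1, -0.0, -60.0]
wrist_force: [0.2, 0.8, 0.1]
grip_width: 0.0854
.652,.251,.17,-90 -> [0.001, 0.524, 0.001] [28.19, 1.9, 11.02]
0.5167 [0.4155 0.44   0.189 ] [-9.005e+01 -3.000e-02 -5.997e+01] 0.0854 [0.2 0.8 0.1]
```

```bash
python3 -m creep '[0,0.52,0,28.2,1.9,11,0, 0,0.52,0,28.2,1.9,11,0, 0,0.52,0,28.2,1.9,11,0, 0,0.52,0,28.2,1.9,11,0, 0,0.52,0,28.2,1.9,11,0]'; python3 plan.py .652,.251,.13,-90
```

```text
t: 0.93
position: [0.5778, 0.3096, 0.1758]
tcp_rot: [-90.1, -0.1, -90.2]
wrist_force: [0.9, 1.3, 0.4]
grip_width: 0.0857
.652,.251,.13,-90 -> [0.001, -0.004, 0.001] [5.82, 4.58, 7.45]
0.9333 [0.5778 0.3096 0.1758] [-9.006e+01 -6.000e-02 -9.024e+01] 0.0857 [0.9 1.3 0.4]
```

```bash
python3 -m creep '[0,0,0,5.8,3,7.45,0, 0,0,0,5.8,3.5,7.45,0, 0,0,0,5.8,4.6,7.45,0, 0,0,0,5.8,4.6,7.45,0, 0,0,0,5.8,4.6,7.45,0]'; python3 plan.py .652,.251,.03,-90
python3 - <<'E'
from workcell import *
import cv2
for n in("side","top"):
    d=get_image(n)["img"]
    cv2.imwrite(f"pics/{n}1.png",cv2.resize((d[100:250,240:440] if n=="side" else d[130:280,120:320]),None,fx=4,fy=4,interpolation=2)[:,:,::-1])
E
```

```text
t: 1.35
position: [0.6518, 0.2501, 0.1281]
tcp_rot: [-90.2, -0.1, -90.3]
wrist_force: [-0.8, 1.1, 0.4]
grip_width: 0.0852
.652,.251,.03,-90 -> [0.004, -0.006, 0.002] [-0.11, 9.81, 0.06]
1.35 [0.6518 0.2501 0.1281] [-90.22  -0.1  -90.34] 0.0852 [-0.8  1.1  0.4]
```

View pics/side1.png

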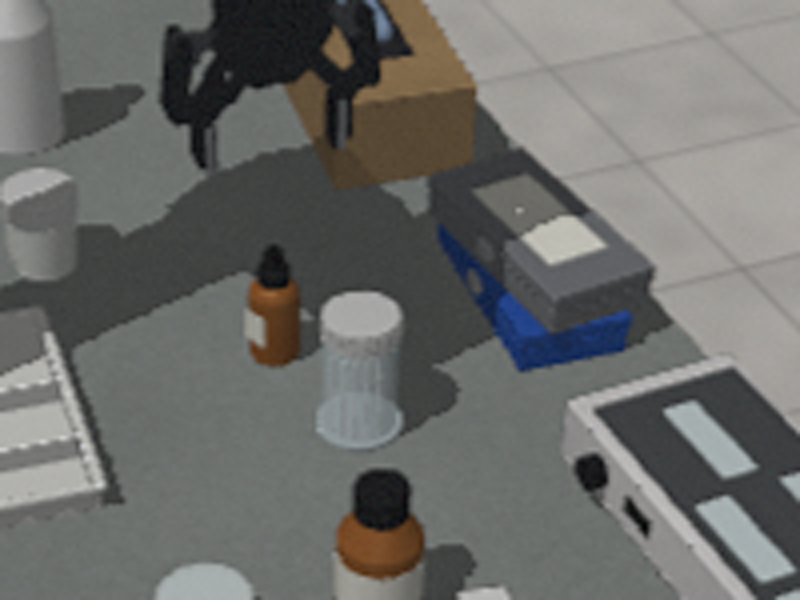

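View pics/top1.png

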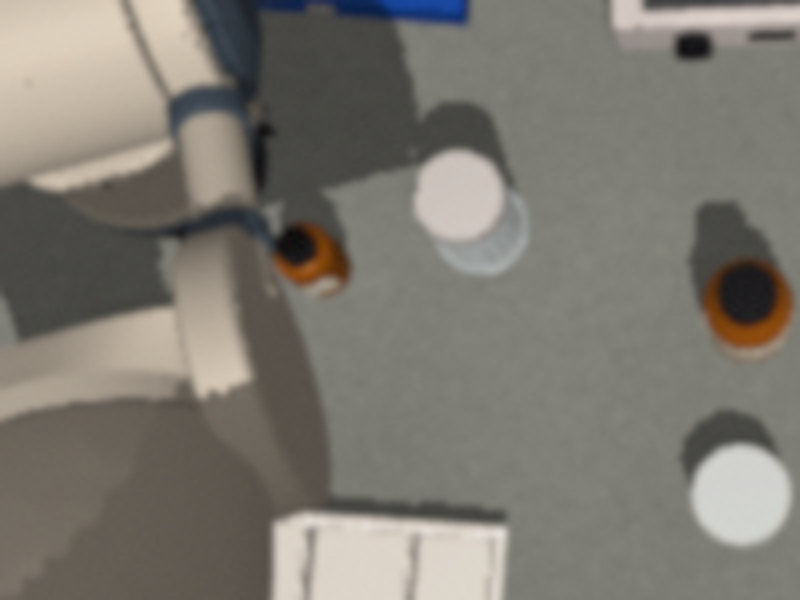

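```bash
python3 -m creep '[0,0,0,-0.1,2.5,0,0, 0,0,0,-0.1,5,0,0, 0,0,0,-0.1,7.5,0,0, 0,0,0,-0.1,9.5,0,0, 0,0,0,-0.1,9.8,0,0]' 30; python3 plan.py .652,.251,.03,-90
```

```text
t: 1.87
position: [0.649, 0.2534, 0.0296]
tcp_rot: [-90.3, -0.1, -90.1]
wrist_force: [-1.2, -1.0, -0.8]
grip_width: 0.0855
.652,.251,.03,-90 -> [0.005, -0.002, 0.002] [0.24, -0.04, 0.3]
1.8667 [0.649  0.2534 0.0296] [-90.29  -0.11 -90.13] 0.0855 [-1.2 -1.  -0.8]
```

```bash
python3 -m creep '[0,0,0,0.2,0,0.3,0, 0,0,0,0.2,0,0.3,0, 0,0,0,0.2,0,0.3,100, 0,0,0,0.2,0,0.3,180, 0,0,0,0.2,0,0.3,200]' 30; python3 plan.py .652,.251,.03,-90
```

```text
t: 2.28
position: [0.6526, 0.2517, 0.0308]
tcp_rot: [-90.2, -0.1, -90.1]
wrist_force: [0.5, -0.6, 0.2]
grip_width: 0.0515
.652,.251,.03,-90 -> [0.003, -0.002, 0.001] [0.07, 0.08, -0.06]
2.2833 [0.6526 0.2517 0.0308] [-9.019e+01 -8.000e-02 -9.013e+01] 0.0515 [ 0.5 -0.6  0.2]
```

```bash
python3 -m creep '[0,0,0,0,0,0,255, 0,0,0,0,0,0,255, 0,0,0,0,0,0,255, 0,0,0,0,0,0,255, 0,0,0,0,0,0,255]' 30; python3 plan.py .652,.251,.03,-90
```

```text
t: 2.7
position: [0.6533, 0.252, 0.0325]
tcp_rot: [-90.1, -0.0, -90.1]
wrist_force: [-3.8, -0.5, 17.4]
grip_width: 0.0242
.652,.251,.03,-90 -> [0.001, -0.002, 0.001] [0.1, 0.25, -0.12]
2.7 [0.6533 0.252  0.0325] [-9.008e+01 -4.000e-02 -9.013e+01] 0.0242 [-3.8 -0.5 17.4]
```

```bash
cat > look.py <<'E'
import sys,cv2
from workcell import *
n,tag,x,y,w=sys.argv[1],sys.argv[2],*map(int,sys.argv[3:6])
d=get_image(n)["img"];h=w*3//4
cv2.imwrite(f"pics/{tag}.png",cv2.resize(d[y:y+h,x:x+w],(640,480),interpolation=2)[:,:,::-1])
E
python3 look.py side s2 260 110 120; python3 plan.py
```

```text
2.75 [0.6533 0.252  0.0326] [-9.008e+01 -4.000e-02 -9.013e+01] 0.024 [-4.5 -1.2 16.8]
```

View pics/s2.png

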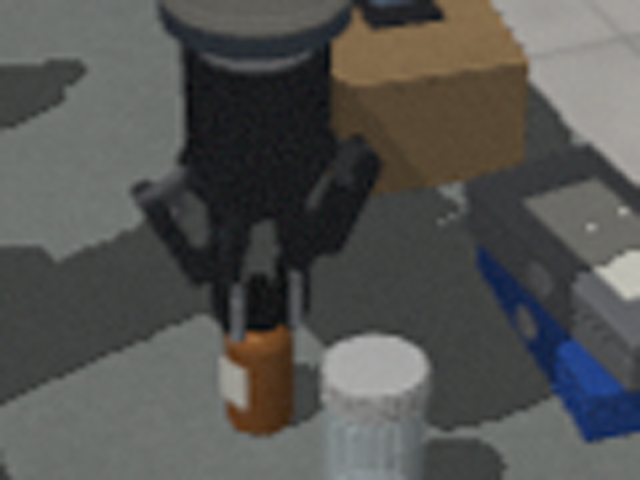

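```bash
python3 - <<'E'
from h import *
s=load("side0.npz")
for z in(.0,.03,.045,.06,.094):
    for dx in(-.016,0,.016):
        u,v=proj(s,[.6533+dx,.252,z]);print(z,dx,((np.array([u,v])-[260,110])*5.33).round(0))
E
```

```text
0.0 -0.016 [232. 423.]
0.0 0 [259. 417.]
0.0 0.016 [286. 410.]
0.03 -0.016 [231. 380.]
0.03 0 [258. 373.]
0.03 0.016 [285. 367.]
0.045 -0.016 [231. 358.]
0.045 0 [258. 351.]
0.045 0.016 [285. 345.]
0.06 -0.016 [230. 335.]
0.06 0 [258. 329.]
0.06 0.016 [285. 322.]
0.094 -0.016 [229. 283.]
0.094 0 [257. 276.]
0.094 0.016 [285. 270.]
```

```bash
python3 -m creep '[0,0,0,0,0,0,120, 0,0,0,0,0,0,60, 0,0,0,0,0,0,0, 0,0,0,0,0,0,0, 0,0,0,0,0,0,0]' 30; python3 plan.py .652,.251,.03,-90; python3 look.py side s3 260 110 120
```

```text
t: 3.17
position: [0.6531, 0.2519, 0.0323]
tcp_rot: [-90.1, -0.0, -90.1]
wrist_force: [0.3, 0.1, -0.3]
grip_width: 0.0826
.652,.251,.03,-90 -> [0.002, -0.002, 0.001] [0.09, 0.23, -0.11]
3.1667 [0.6531 0.2519 0.0323] [-9.010e+01 -5.000e-02 -9.013e+01] 0.0826 [ 0.3  0.1 -0.3]
```

View pics/s3.png

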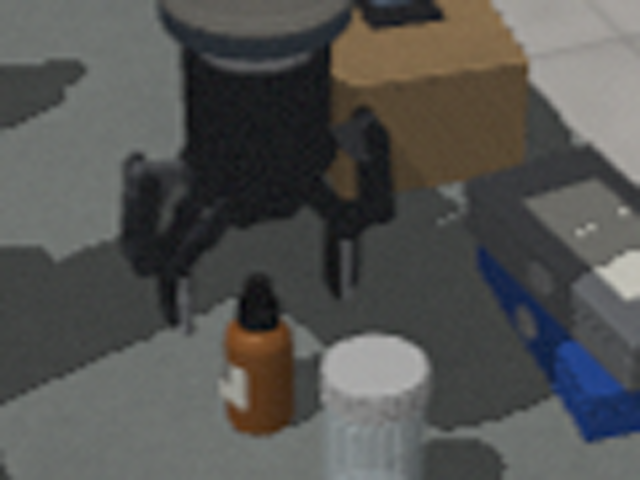

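```bash
python3 -m creep '[0,0,0,0.1,1.0,-0.1,0, 0,0,0,0.1,1.8,-0.1,0, 0,0,0,0.1,2.4,-0.1,0, 0,0,0,0.1,2.6,-0.1,0, 0,0,0,0.1,2.6,-0.1,0]' 30; python3 plan.py .652,.251,.006,-90; python3 look.py side s4 260 110 120
```

```text
t: 3.63
position: [0.6515, 0.2507, 0.0051]
tcp_rot: [-90.2, -0.1, -90.1]
wrist_force: [0.6, -0.5, 0.3]
grip_width: 0.086
.652,.251,.006,-90 -> [0.003, -0.002, 0.001] [-0.03, -0.09, 0.05]
3.6333 [0.6515 0.2507 0.0051] [-9.020e+01 -8.000e-02 -9.013e+01] 0.086 [ 0.6 -0.5  0.3]
```

View pics/s4.png

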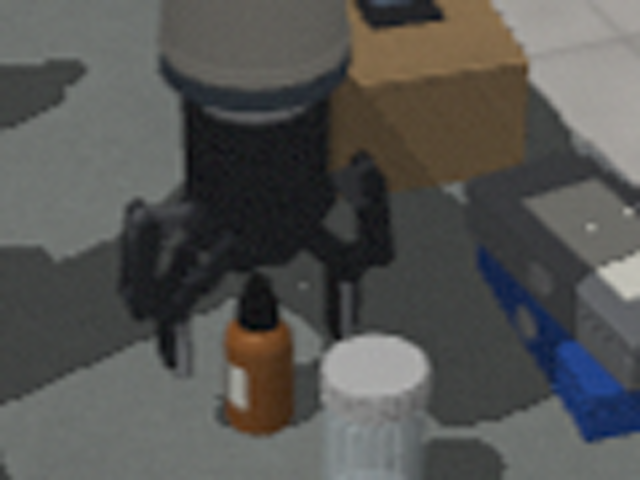

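```bash
python3 -m creep '[0,0,0,0,0,0,100, 0,0,0,0,0,0,150, 0,0,0,0,0,0,255, 0,0,0,0,0,0,255, 0,0,0,0,0,0,255]' 30; python3 plan.py
```

```text
t: 4.1
position: [0.6521, 0.2509, 0.0062]
tcp_rot: [-90.1, -0.1, -90.1]
wrist_force: [-0.2, 0.2, 3.7]
grip_width: 0.037
4.1 [0.6521 0.2509 0.0062] [-9.012e+01 -5.000e-02 -9.013e+01] 0.037 [-0.2  0.2  3.7]
```

```bash
python3 -m creep '[0,0,0,0,0,0,255, 0,0,0,0,0,0,255, 0,0,0,0,-0.2,0,255, 0,0,0,0,-0.8,0,255, 0,0,0,0,-0.8,0,255]' 30; python3 look.py side s5 260 110 120
```

```text
t: 4.52
position: [0.6526, 0.2511, 0.0154]
tcp_rot: [-90.1, -0.0, -90.1]
wrist_force: [0.0, -0.4, -0.5]
grip_width: 0.037
```

View pics/s5.png

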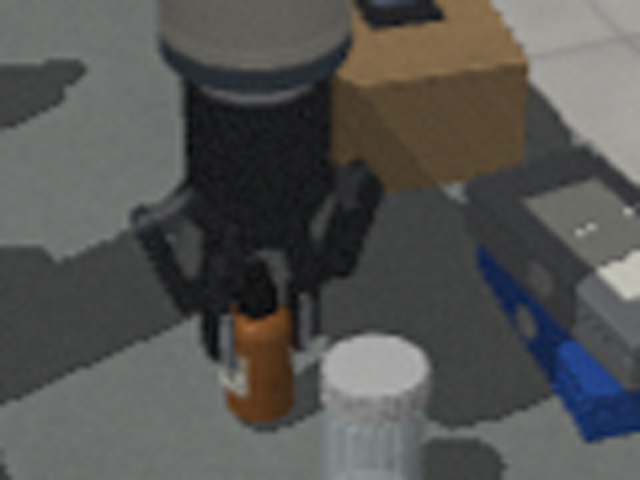

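```bash
python3 plan.py .4443,.2265,.06,-94
```

```text
.4443,.2265,.06,-94 -> [0.001, 0.068, 0.001] [2.5, -4.48, -20.83]
4.5667 [0.6526 0.251  0.015 ] [-9.005e+01 -3.000e-02 -9.013e+01] 0.0368 [-0.5 -0.4 -0.7]
```

```bash
python3 -m creep '[0,0,0,0,-2.5,0,255, 0,0.03,0,0.6,-4.5,-4,255, 0,0.068,0,1.2,-4.5,-8,255, 0,0.068,0,1.8,-4.5,-12,255, 0,0.068,0,2.2,-4.5,-16,255]' 30; python3 plan.py .4443,.2265,.06,-94
```

```text
t: 4.98
position: [0.4908, 0.2289, 0.0607]
tcp_rot: [-90.0, -0.0, -94.1]
wrist_force: [0.8, 0.6, -1.4]
grip_width: 0.0365
.4443,.2265,.06,-94 -> [-0.0, -0.001, 0.0] [0.56, 0.07, -4.63]
4.9833 [0.4908 0.2289 0.0607] [-9.000e+01 -1.000e-02 -9.406e+01] 0.0365 [ 0.8  0.6 -1.4]
```

```bash
python3 -m creep '[0,0,0,0.4,0.1,-3,255, 0,0,0,0.55,0.1,-4.4,255, 0,0,0,0.55,0.1,-4.6,255, 0,0,0,0.55,0.1,-4.6,255, 0,0,0,0.55,0.1,-4.6,255]' 30; python3 plan.py .4443,.2265,.01,-94;  python3 look.py side s6 200 130 140
```

```text
t: 5.4
position: [0.4461, 0.227, 0.06]
tcp_rot: [-89.9, 0.0, -94.1]
wrist_force: [0.1, 0.5, -0.6]
grip_width: 0.0367
.4443,.2265,.01,-94 -> [-0.002, -0.001, -0.0] [0.07, 5.0, -0.19]
5.4 [0.4461 0.227  0.06  ] [-8.990e+01  2.000e-02 -9.406e+01] 0.0367 [ 0.1  0.5 -0.6]
```

View pics/s6.png

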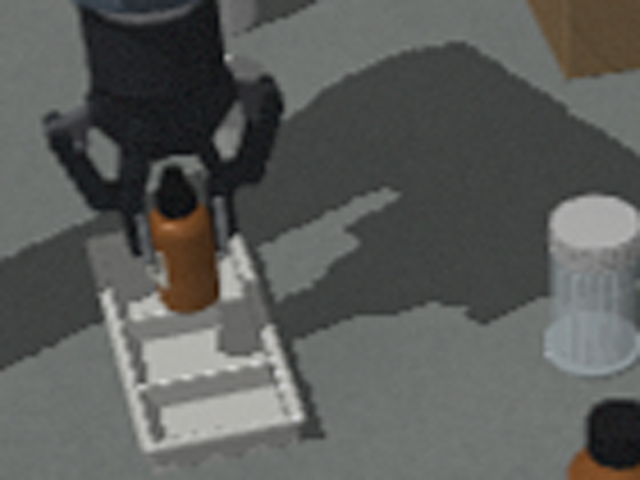

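```bash
python3 -m creep '[0,0,0,0.05,1.5,-0.2,255, 0,0,0,0.05,3,-0.2,255, 0,0,0,0.05,4.2,-0.2,255, 0,0,0,0.05,4.6,-0.2,255, 0,0,0,0.05,4.7,-0.2,255]' 30; python3 plan.py .4443,.2265,.01,-94
```

```text
t: 5.87
position: [0.4449, 0.2265, 0.012]
tcp_rot: [-90.0, -0.0, -94.1]
wrist_force: [-0.4, -1.1, -0.7]
grip_width: 0.0369
.4443,.2265,.01,-94 -> [-0.001, -0.002, 0.0] [0.01, 0.2, -0.06]
5.8667 [0.4449 0.2265 0.012 ] [-89.96  -0.   -94.1 ] 0.0369 [-0.4 -1.1 -0.7]
```

```bash
python3 -m creep '[0,0,0,0,0.1,0,255, 0,0,0,0,0.2,0,255, 0,0,0,0,0.3,0,255, 0,0,0,0,0.3,0,255, 0,0,0,0,0.3,0,255]' 30; python3 look.py side s7 200 130 140
```

```text
t: 6.28
position: [0.4451, 0.2266, 0.0094]
tcp_rot: [-89.9, 0.0, -94.1]
wrist_force: [0.1, 0.7, -0.9]
grip_width: 0.0365
```

View pics/s7.png

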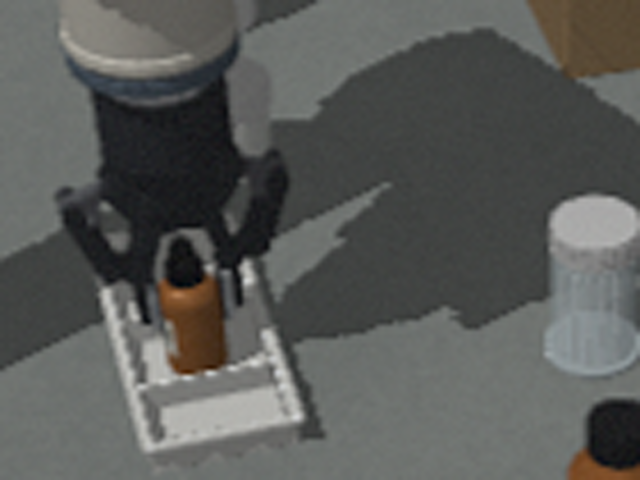

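```bash
python3 -m creep '[0,0,0,0,0.1,0,255, 0,0,0,0,0.15,0,255, 0,0,0,0,0.15,0,255]' 30
```

```text
t: 6.58
position: [0.4457, 0.2268, 0.0089]
tcp_rot: [-89.8, 0.0, -94.1]
wrist_force: [-2.0, -2.9, 20.7]
grip_width: 0.0369
```

```bash
python3 -m creep '[0,0,0,0,0,0,200, 0,0,0,0,0,0,120, 0,0,0,0,0,0,60, 0,0,0,0,0,0,0, 0,0,0,0,0,0,0]' 30; python3 look.py side s8 200 130 140; python3 plan.py .6775,.1517,.115,-90
```

```text
t: 7.0
position: [0.4456, 0.2268, 0.0088]
tcp_rot: [-89.8, 0.0, -94.1]
wrist_force: [-0.5, 0.3, -0.3]
grip_width: 0.0793
.6775,.1517,.115,-90 -> [-0.003, -0.071, -0.001] [5.82, -10.57, 23.7]
7.05 [0.4455 0.2267 0.0087] [-8.985e+01  4.000e-02 -9.409e+01] 0.0848 [-0.1  0.4  1. ]
```

View pics/s8.png

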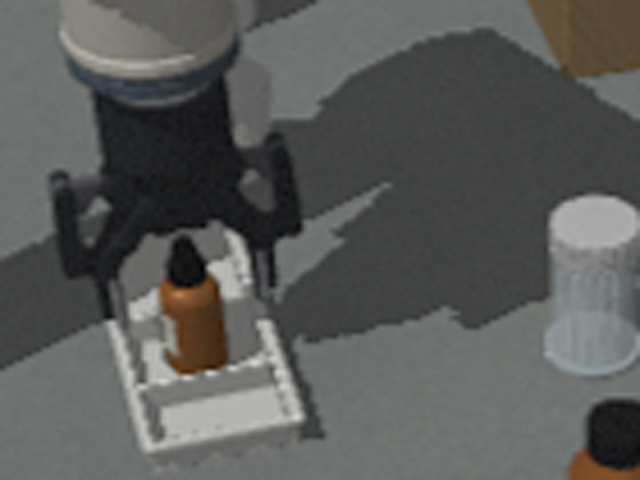

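```bash
python3 -m creep '[0,0,0,0,-4,0,0, 0,0,0,0,-8,0,0, 0,-0.07,0,1,-10.5,4,0, 0,-0.07,0,2,-10.5,8,0, 0,-0.07,0,3,-10.5,12,0]' 40; python3 plan.py .6775,.1517,.115,-90
```

```text
t: 7.47
position: [0.5603, 0.1896, 0.1164]
tcp_rot: [-89.6, 0.1, -90.0]
wrist_force: [0.1, 0.9, -0.4]
grip_width: 0.0856
.6775,.1517,.115,-90 -> [-0.006, 0.0, -0.001] [3.8, 0.21, 11.72]
7.4667 [0.5603 0.1896 0.1164] [-8.965e+01  8.000e-02 -8.998e+01] 0.0856 [ 0.1  0.9 -0.4]
```

```bash
python3 -m creep '[0,0,0,1.5,0.2,4,0, 0,0,0,3,0.2,8,0, 0,0,0,3.8,0.2,11.2,0, 0,0,0,3.8,0.2,11.7,0, 0,0,0,3.8,0.2,11.7,0]' 40; python3 plan.py .6775,.1517,.015,-90
```

```text
t: 7.88
position: [0.679, 0.1507, 0.1143]
tcp_rot: [-89.6, 0.1, -90.1]
wrist_force: [0.6, 0.1, -1.1]
grip_width: 0.0851
.6775,.1517,.015,-90 -> [-0.006, -0.001, -0.001] [-0.09, 9.93, -0.22]
7.8833 [0.679  0.1507 0.1143] [-8.963e+01  8.000e-02 -9.007e+01] 0.0851 [ 0.6  0.1 -1.1]
```

```bash
python3 -m creep '[-0.006,0,0,-0.1,0.3,-0.2,0, -0.006,0,0,-0.1,2,-0.2,0, -0.006,0,0,-0.1,4,-0.2,0, -0.006,0,0,-0.1,6,-0.2,0, -0.006,0,0,-0.1,6,-0.2,0]' 40; python3 plan.py .6775,.1517,.015,-90; python3 look.py side s9 260 110 140
```

```text
t: 8.3
position: [0.6735, 0.1522, 0.0505]
tcp_rot: [-90.4, 0.0, -90.0]
wrist_force: [-0.8, 0.1, -1.4]
grip_width: 0.0856
.6775,.1517,.015,-90 -> [0.006, -0.0, -0.001] [0.05, 3.54, 0.42]
8.3 [0.6735 0.1522 0.0505] [-9.037e+01  3.000e-02 -9.002e+01] 0.0856 [-0.8  0.1 -1.4]
```

View pics/s9.png

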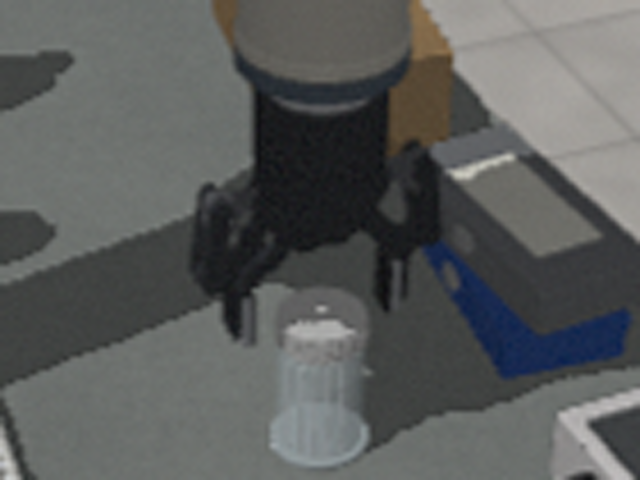

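```bash
python3 -m creep '[0,0,0,0,0,0.4,0, 0,0,0,0,1,0.4,0, 0,0,0,0,2.5,0.4,0, 0,0,0,0,3.4,0.4,0, 0,0,0,0,3.5,0.4,0]' 40; python3 plan.py .6775,.1517,.015,-90; python3 look.py side s10 260 110 140
```

```text
t: 8.77
position: [0.6775, 0.1522, 0.016]
tcp_rot: [-90.4, 0.0, -90.0]
wrist_force: [-0.1, -0.4, 0.1]
grip_width: 0.0853
.6775,.1517,.015,-90 -> [0.007, -0.0, -0.001] [0.05, 0.1, 0.0]
8.7667 [0.6775 0.1522 0.016 ] [-9.037e+01  3.000e-02 -9.002e+01] 0.0853 [-0.1 -0.4  0.1]
```

View pics/s10.png

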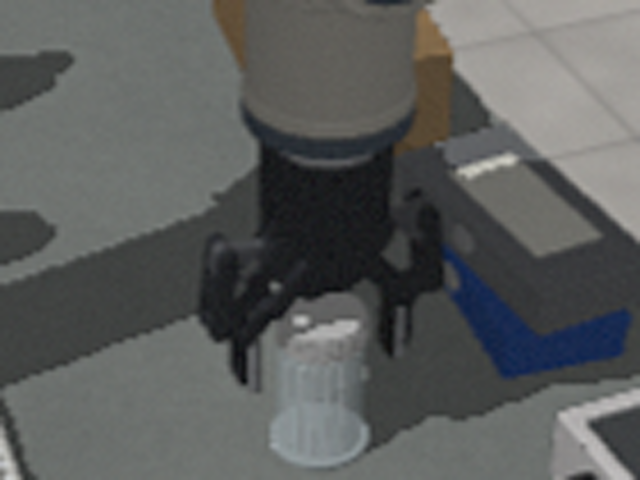

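Fingers straddle the jar (tips near (250,390) and (398,355) in the crop). Closing.

```bash
python3 -m creep '[0.004,0,0,0,0.1,0,60, 0.004,0,0,0,0.1,0,90, 0.004,0,0,0,0.1,0,255, 0.004,0,0,0,0.1,0,255, 0.004,0,0,0,0.1,0,255]' 40; python3 -m creep '[0,0,0,0,0,0,255, 0,0,0,0,0,0,255, 0,0,0,0,0,0,255]' 40; python3 plan.py
```

```text
t: 9.23
position: [0.6783, 0.1523, 0.0165]
tcp_rot: [-90.0, 0.0, -90.0]
wrist_force: [-0.9, -0.4, 6.4]
grip_width: 0.0526
t: 9.48
position: [0.6784, 0.1523, 0.0165]
tcp_rot: [-90.0, 0.0, -90.0]
wrist_force: [0.3, -0.2, 1.5]
grip_width: 0.0525
9.4833 [0.6784 0.1523 0.0165] [-9.004e+01  5.000e-02 -9.002e+01] 0.0525 [ 0.3 -0.2  1.5]
```

```bash
python3 -m creep '[0,0,0,0,-0.5,0,255, 0,0,0,0,-2,0,255, 0,0,0,0,-5,0,255, 0,0,0,0,-8.5,0,255, 0,0,0,0,-11.5,0,255]' 40; python3 plan.py .4498,.3013,.135,-94
```

```text
t: 9.9
position: [0.6783, 0.1522, 0.1334]
tcp_rot: [-90.0, 0.0, -90.0]
wrist_force: [0.4, 0.5, -1.8]
grip_width: 0.0527
.4498,.3013,.135,-94 -> [0.001, 0.069, -0.001] [-14.91, -0.13, -22.85]
9.9 [0.6783 0.1522 0.1334] [-9.005e+01  4.000e-02 -9.002e+01] 0.0527 [ 0.4  0.5 -1.8]
```

```bash
python3 -m creep '[0,0.01,0,-2,0,-2.5,255, 0,0.03,0,-4.5,0,-5.5,255, 0,0.05,0,-7,0,-9,255, 0,0.068,0,-9.5,0,-12.5,255, 0,0.068,0,-12,0,-16,255]' 40; python3 plan.py .4498,.3013,.135,-94
```

```text
t: 10.32
position: [0.5198, 0.2705, 0.1339]
tcp_rot: [-90.1, 0.0, -94.0]
wrist_force: [0.2, 0.8, -1.6]
grip_width: 0.0525
.4498,.3013,.135,-94 -> [0.001, -0.0, -0.001] [-2.58, -0.1, -7.2]
10.3167 [0.5198 0.2705 0.1339] [-9.005e+01  5.000e-02 -9.402e+01] 0.0525 [ 0.2  0.8 -1.6]
```

```bash
python3 -m creep '[0,0,0,-1.2,0,-3.5,255, 0,0,0,-2.2,0,-6,255, 0,0,0,-2.6,0,-7.1,255, 0,0,0,-2.6,0,-7.2,255, 0,0,0,-2.6,0,-7.2,255]' 40; python3 plan.py .4498,.3013,.0195,-94;python3 look.py side s11 200 110 140
```

```text
t: 10.73
position: [0.4501, 0.3017, 0.1343]
tcp_rot: [-90.0, 0.1, -94.0]
wrist_force: [0.3, 0.3, -1.8]
grip_width: 0.0525
.4498,.3013,.0195,-94 -> [0.0, 0.001, -0.001] [0.05, 11.48, -0.02]
10.7333 [0.4501 0.3017 0.1343] [-9.002e+01  6.000e-02 -9.396e+01] 0.0525 [ 0.3  0.3 -1.8]
```

View pics/s11.png

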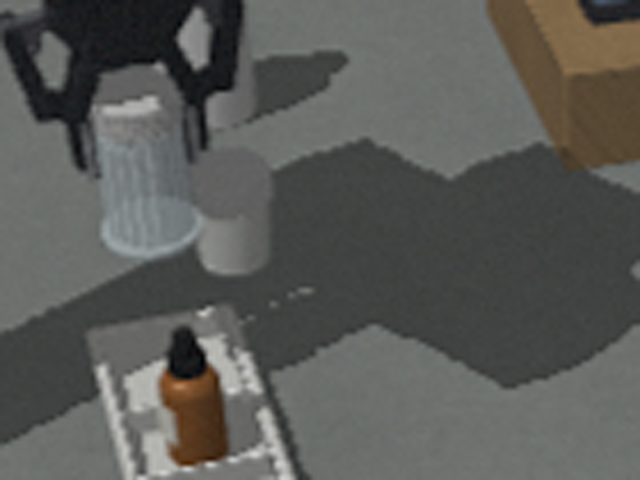

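```bash
python3 -m creep '[0,0,0,0,2,0,255, 0,0,0,0,4.5,0,255, 0,0,0,0,7,0,255, 0,0,0,0,9.5,0,255, 0,0,0,0,10.2,0,255]' 40; python3 -m creep '[0,0,0,0,0.1,0,255, 0,0,0,0,0.4,0,255, 0,0,0,0,0.6,0,255, 0,0,0,0,0.6,0,255]' 40;  python3 plan.py .4498,.3013,.0195,-94;python3 look.py side s12 200 110 140
```

```text
t: 11.2
position: [0.4508, 0.3001, 0.0292]
tcp_rot: [-90.2, -0.0, -94.1]
wrist_force: [-1.6, -1.2, -2.9]
grip_width: 0.0528
t: 11.53
position: [0.4515, 0.3002, 0.0239]
tcp_rot: [-90.1, -0.0, -94.1]
wrist_force: [-0.6, 0.1, -2.9]
grip_width: 0.0526
.4498,.3013,.0195,-94 -> [0.002, -0.002, 0.0] [-0.09, 0.44, -0.18]
11.5333 [0.4515 0.3002 0.0239] [-9.010e+01 -1.000e-02 -9.411e+01] 0.0526 [-0.6  0.1 -2.9]
```

View pics/s12.png

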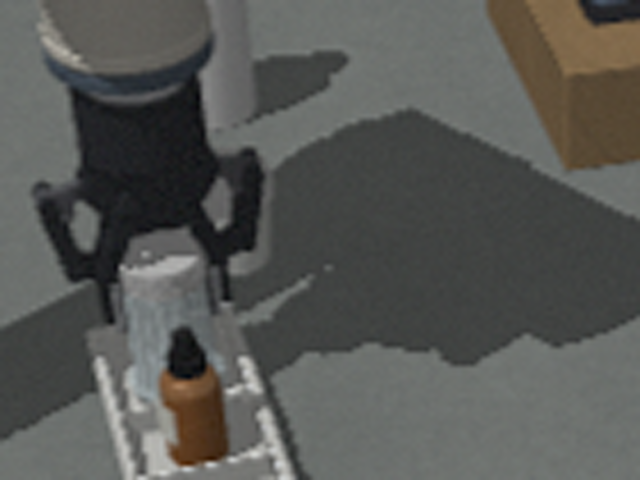

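Jar is over the large bay, clear of the dropper (base at about (175,385) in the crop). Lower the last 4–5 mm in steps.

```bash
python3 -m creep '[0,0,0,-0.1,0.1,-0.1,255, 0,0,0,-0.1,0.25,-0.1,255, 0,0,0,-0.1,0.35,-0.1,255, 0,0,0,-0.1,0.35,-0.1,255]' 40; python3 -m creep '[0,0,0,0,0.05,0,255, 0,0,0,0,0.1,0,255, 0,0,0,0,0.1,0,255]' 40
```

```text
t: 11.92
position: [0.4505, 0.3015, 0.0205]
tcp_rot: [-90.1, -0.0, -94.1]
wrist_force: [-0.9, -0.7, -1.0]
grip_width: 0.0524
t: 12.17
position: [0.4505, 0.3015, 0.0196]
tcp_rot: [-90.1, -0.0, -94.1]
wrist_force: [0.6, 0.1, -0.8]
grip_width: 0.0525
```

```bash
python3 -m creep '[0,0,0,0,0.05,0,255, 0,0,0,0,0.1,0,255, 0,0,0,0,0.1,0,255]' 40
```

```text
t: 12.42
position: [0.4508, 0.3015, 0.0193]
tcp_rot: [-90.0, 0.0, -94.1]
wrist_force: [-1.7, -1.9, 15.5]
grip_width: 0.0524
```

```bash
python3 -m creep '[0,0,0,0,0,0,120, 0,0,0,0,0,0,60, 0,0,0,0,0,0,0, 0,0,0,0,0,0,0, 0,0,0,0,0,0,0]' 40; python3 -m creep '[0,0,0,0,-1,0,0, 0,0,0,0,-3.5,0,0, 0,0,0,0,-7,0,0, 0,0,0,0,-10.5,0,0, 0,0,0,0,-12,0,0]' 40; python3 look.py side s13 200 110 140; python3 plan.py .6415,-.1237,.12,-10.5
```

```text
t: 12.83
position: [0.4508, 0.3015, 0.0193]
tcp_rot: [-90.0, 0.0, -94.1]
wrist_force: [0.0, 0.1, 0.4]
grip_width: 0.0853
t: 13.25
position: [0.4522, 0.3022, 0.1439]
tcp_rot: [-89.8, 0.2, -94.1]
wrist_force: [1.5, 0.4, 0.2]
grip_width: 0.0855
.6415,-.1237,.12,-10.5 -> [-0.007, -1.459, 0.001] [41.19, 2.46, 21.83]
13.3 [0.453  0.3026 0.1451] [-89.7    0.23 -94.09] 0.0851 [1.4 1.4 4.9]
```

View pics/s13.png

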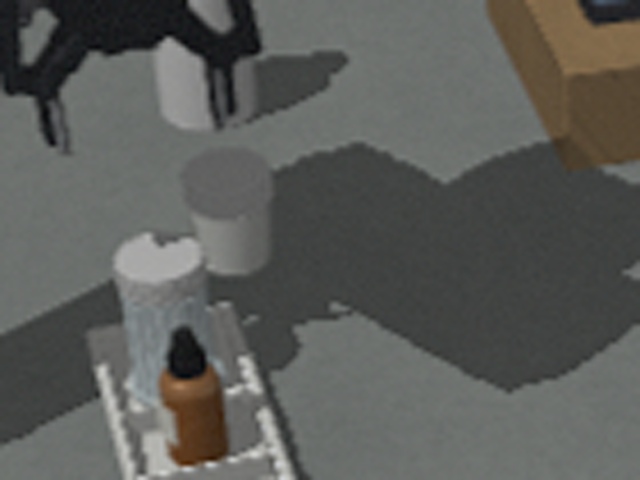

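```bash
python3 -m creep '[0,-0.12,0,3.5,0.5,1.8,0, 0,-0.24,0,7,0.5,3.6,0, 0,-0.36,0,10.5,1,5.5,0, 0,-0.48,0,14,1,7.3,0, 0,-0.6,0,17.5,1,9.1,0]' 30; python3 plan.py .6415,-.1237,.12,-10.5
```

```text
t: 13.72
position: [0.5249, 0.136, 0.1353]
tcp_rot: [-89.6, 0.0, -62.7]
wrist_force: [0.5, 0.0, -0.5]
grip_width: 0.0851
.6415,-.1237,.12,-10.5 -> [-0.006, -0.911, 0.002] [28.43, 1.5, -1.56]
13.7167 [0.5249 0.136  0.1353] [-8.963e+01  4.000e-02 -6.269e+01] 0.0851 [ 0.5  0.  -0.5]
```

```bash
python3 -m creep '[-0.006,-0.12,0,4,0.5,-0.2,0, -0.006,-0.24,0,8,0.5,-0.4,0, -0.006,-0.36,0,12,0.5,-0.6,0, -0.006,-0.48,0,16,0.5,-0.8,0, -0.006,-0.6,0,20,1,-1,0]' 30; python3 plan.py .6415,-.1237,.12,-10.5
```

```text
t: 14.13
position: [0.6043, -0.0387, 0.1271]
tcp_rot: [-90.0, -0.1, -29.7]
wrist_force: [1.3, 0.4, 0.8]
grip_width: 0.0853
.6415,-.1237,.12,-10.5 -> [-0.0, -0.335, 0.002] [7.45, 0.72, -5.54]
14.1333 [ 0.6043 -0.0387  0.1271] [-89.97  -0.12 -29.71] 0.0853 [1.3 0.4 0.8]
```

```bash
python3 -m creep '[0,-0.12,0,3,0,-2.5,0, 0,-0.24,0,6,0.3,-4.5,0, 0,-0.335,0,7.4,0.7,-5.5,0, 0,-0.335,0,7.4,0.7,-5.5,0, 0,-0.335,0,7.4,0.7,-5.5,0]' 30; python3 plan.py .6415,-.1237,.02,-10.5;python3 look.py side s14 290 160 160;python3 look.py top t14 270 150 160
```

```text
t: 14.55
position: [0.6411, -0.1239, 0.1201]
tcp_rot: [-90.0, -0.1, -10.6]
wrist_force: [-0.9, -0.2, 1.0]
grip_width: 0.0856
.6415,-.1237,.02,-10.5 -> [0.0, -0.003, 0.001] [0.02, 10.01, 0.03]
14.55 [ 0.6411 -0.1239  0.1201] [-9.000e+01 -8.000e-02 -1.065e+01] 0.0856 [-0.9 -0.2  1. ]
```

View pics/s14.png

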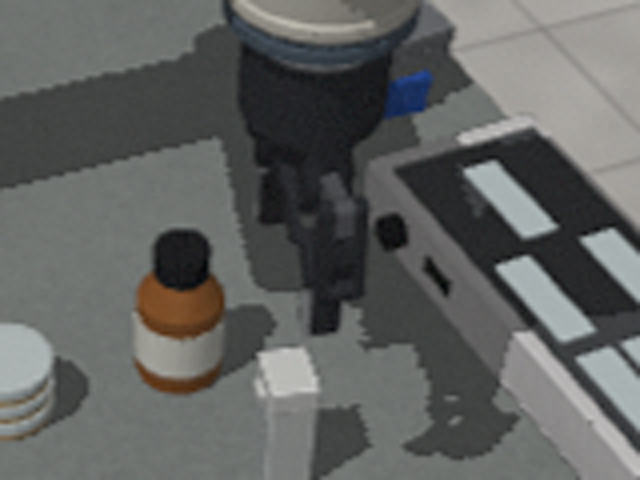

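View pics/t14.png

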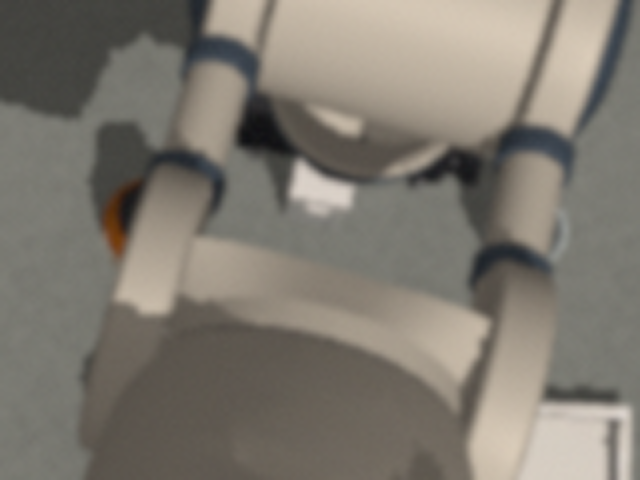

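```bash
python3 -m creep '[0,0,0,0,2.5,0,0, 0,0,0,0,5,0,0, 0,0,0,0,7.5,0,0, 0,0,0,0,9.5,0,0, 0,0,0,0,10.5,0,0]' 30; python3 plan.py .6415,-.1237,.008,-10.5
```

```text
t: 15.07
position: [0.6395, -0.1207, 0.0134]
tcp_rot: [-90.0, 0.1, -10.6]
wrist_force: [-0.1, 0.5, -0.3]
grip_width: 0.0857
.6415,-.1237,.008,-10.5 -> [-0.0, -0.001, -0.001] [0.25, 0.54, -0.26]
15.0667 [ 0.6395 -0.1207  0.0134] [-8.997e+01  8.000e-02 -1.058e+01] 0.0857 [-0.1  0.5 -0.3]
```

```bash
python3 -m creep '[0,0,0,0.25,0.5,-0.25,0, 0,0,0,0.25,0.5,-0.25,0, 0,0,0,0.25,0.5,-0.25,80, 0,0,0,0.25,0.5,-0.25,150, 0,0,0,0.25,0.5,-0.25,150]' 30;python3 look.py side s15 290 160 160; python3 plan.py .6415,-.1237,.008,-10.5
```

```text
t: 15.48
position: [0.6421, -0.1238, 0.0096]
tcp_rot: [-90.0, -0.0, -10.6]
wrist_force: [0.3, -0.2, -0.2]
grip_width: 0.0517
.6415,-.1237,.008,-10.5 -> [-0.0, -0.002, 0.0] [-0.05, 0.15, -0.0]
15.5333 [ 0.642  -0.1238  0.0095] [-89.98  -0.   -10.59] 0.0442 [-0.3 -0.8  0.6]
```

View pics/s15.png

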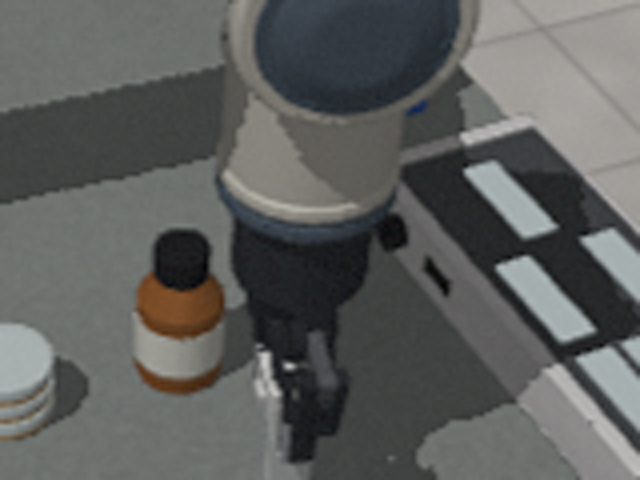

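```bash
python3 -m creep '[0,0,0,0,0,0,255, 0,0,0,0,0,0,255, 0,0,0,0,0,0,255, 0,0,0,0,0,0,255, 0,0,0,0,0,0,255]' 30; python3 -m creep '[0,0,0,0,-0.5,0,255, 0,0,0,0,-2.5,0,255, 0,0,0,0,-5.5,0,255, 0,0,0,0,-8.5,0,255, 0,0,0,0,-9,0,255]' 30; python3 look.py side s16 290 120 160; python3 plan.py .4638,-.2793,.095,-2.5
```

```text
t: 15.95
position: [0.6422, -0.1239, 0.0098]
tcp_rot: [-90.0, -0.0, -10.6]
wrist_force: [-1.0, 0.7, 5.7]
grip_width: 0.0358
t: 16.37
position: [0.6444, -0.1245, 0.1049]
tcp_rot: [-90.0, -0.4, -10.6]
wrist_force: [1.4, -0.4, -0.3]
grip_width: 0.0355
.4638,-.2793,.095,-2.5 -> [0.001, -0.141, 0.006] [-14.89, 0.79, -18.54]
16.4167 [ 0.6441 -0.1244  0.1038] [-90.02  -0.36 -10.59] 0.0359 [ 1.1 -0.6  0.9]
```

View pics/s16.png

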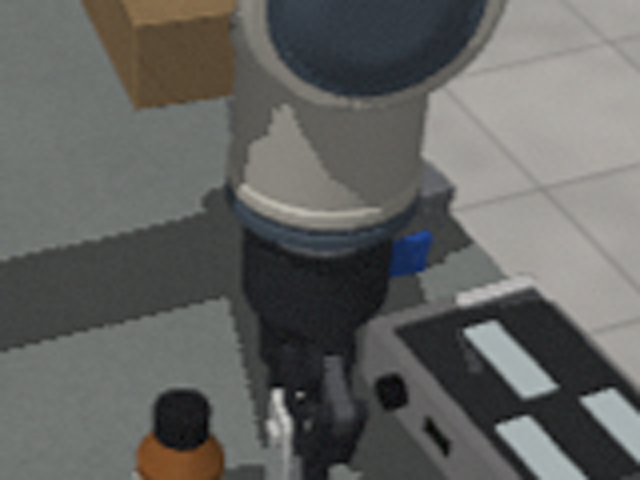

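```bash
python3 -m creep '[0,-0.03,0.006,-2.3,0,-2.8,255, 0,-0.06,0.006,-4.7,0.3,-5.7,255, 0,-0.1,0.006,-7,0.5,-8.7,255, 0,-0.14,0.006,-9.3,0.7,-11.6,255, 0,-0.14,0.006,-11.5,0.7,-14.5,255]' 30; python3 plan.py .4638,-.2793,.095,-2.5
```

```text
t: 16.83
position: [0.5023, -0.2461, 0.095]
tcp_rot: [-90.0, 0.1, -2.4]
wrist_force: [0.9, -0.9, -0.2]
grip_width: 0.0357
.4638,-.2793,.095,-2.5 -> [-0.0, 0.002, -0.001] [-3.71, 0.01, -3.47]
16.8333 [ 0.5023 -0.2461  0.095 ] [-9.00e+01  8.00e-02 -2.39e+00] 0.0357 [ 0.9 -0.9 -0.2]
```

```bash
python3 -m creep '[0,0,0,-2,0,-2,255, 0,0,0,-3.4,0,-3.2,255, 0,0,0,-3.7,0,-3.5,255, 0,0,0,-3.7,2,-3.5,255, 0,0,0,-3.7,3.5,-3.5,255]' 30; python3 plan.py .4638,-.2793,.0128,-2.5; python3 look.py side s17 250 240 160
```

```text
t: 17.25
position: [0.4639, -0.2797, 0.0593]
tcp_rot: [-90.0, 0.1, -2.4]
wrist_force: [0.0, 0.1, -1.8]
grip_width: 0.0359
.4638,-.2793,.0128,-2.5 -> [0.0, 0.001, -0.001] [-0.0, 4.65, 0.04]
17.25 [ 0.4639 -0.2797  0.0593] [-9.001e+01  5.000e-02 -2.440e+00] 0.0359 [ 0.   0.1 -1.8]
```

View pics/s17.png

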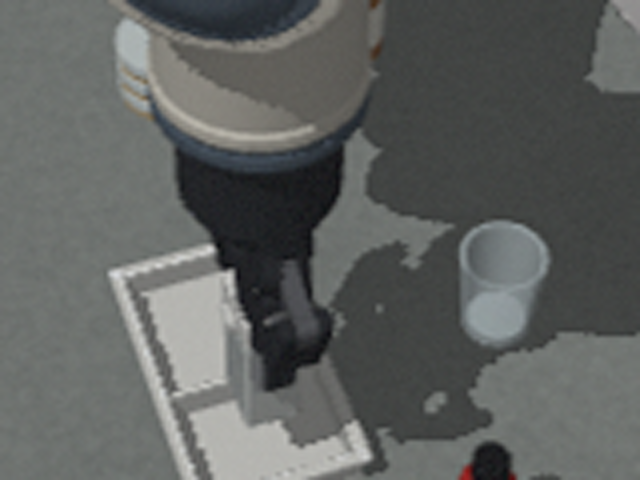

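```bash
python3 -m creep '[0,0,0,0,1.5,0,255, 0,0,0,0,3,0,255, 0,0,0,0,4,0,255, 0,0,0,0,4.2,0,255, 0,0,0,0,4.2,0,255]' 30; python3 -m creep '[0,0,0,0,0.1,0,255, 0,0,0,0,0.3,0,255, 0,0,0,0,0.4,0,255, 0,0,0,0,0.4,0,255]' 30;python3 plan.py .4638,-.2793,.0128,-2.5
```

```text
t: 17.72
position: [0.4625, -0.2779, 0.0143]
tcp_rot: [-89.8, 0.3, -2.4]
wrist_force: [-0.3, -0.0, 0.1]
grip_width: 0.0357
t: 18.05
position: [0.4631, -0.278, 0.0123]
tcp_rot: [-89.9, 0.2, -2.4]
wrist_force: [-4.6, 6.9, 31.1]
grip_width: 0.0358
.4638,-.2793,.0128,-2.5 -> [-0.002, 0.002, -0.003] [0.07, -0.05, -0.13]
18.05 [ 0.4631 -0.278   0.0123] [-89.89   0.19  -2.4 ] 0.0358 [-4.6  6.9 31.1]
```

Contact on the bay floor at the expected height. Back off slightly and release, opening partway.

```bash
python3 -m creep '[0,0,0,0,-0.02,0,200, 0,0,0,0,-0.02,0,130, 0,0,0,0,-0.02,0,80, 0,0,0,0,-0.02,0,80, 0,0,0,0,-0.02,0,80]' 30; python3 plan.py;python3 -m creep '[0,0,0,0,-0.5,0,80, 0,0,0,0,-3,0,80, 0,0,0,0,-6,0,80, 0,0,0,0,-9.5,0,80, 0,0,0,0,-11,0,60]' 30; python3 look.py side s18 250 240 160; python3 plan.py .5308,-.437,.11,-90
```

```text
t: 18.47
position: [0.4631, -0.2781, 0.0125]
tcp_rot: [-89.9, 0.2, -2.4]
wrist_force: [0.8, 0.5, 0.5]
grip_width: 0.0588
18.4667 [ 0.4631 -0.2781  0.0125] [-89.89   0.19  -2.4 ] 0.0588 [0.8 0.5 0.5]
t: 18.88
position: [0.4646, -0.2791, 0.1264]
tcp_rot: [-90.0, 0.0, -2.4]
wrist_force: [0.4, -0.4, 1.3]
grip_width: 0.0654
.5308,-.437,.11,-90 -> [-0.0, 1.529, 0.003] [7.19, 1.82, -15.45]
18.9333 [ 0.4653 -0.2796  0.1278] [-90.1   -0.11  -2.39] 0.0655 [ 2.5 -1.2  4.1]
```

View pics/s18.png

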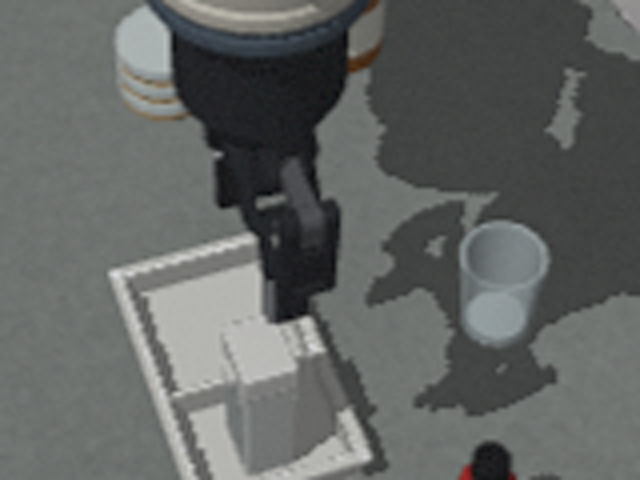

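```bash
python3 -m creep '[0,0.12,0,1.5,0,-3,0, 0,0.24,0,3,0,-6,0, 0,0.36,0,4.5,0.5,-9.5,0, 0,0.48,0,6,1,-12.5,0, 0,0.6,0,7,1.5,-15,0]' 30; python3 plan.py .5308,-.437,.11,-90
```

```text
t: 19.35
position: [0.5299, -0.4347, 0.1129]
tcp_rot: [-90.0, -0.2, -37.1]
wrist_force: [0.2, 0.6, -0.3]
grip_width: 0.0853
.5308,-.437,.11,-90 -> [-0.001, 0.923, 0.003] [0.21, 0.29, -0.13]
19.35 [ 0.5299 -0.4347  0.1129] [-90.03  -0.19 -37.13] 0.0853 [ 0.2  0.6 -0.3]
```

```bash
python3 -m creep '[0,0.12,0,0.2,0,-0.1,0, 0,0.24,0,0.2,0,-0.1,0, 0,0.36,0,0.2,0,-0.1,0, 0,0.48,0,0.2,0.3,-0.1,0, 0,0.6,0,0.2,0.3,-0.1,0]' 30;  python3 plan.py .5308,-.437,.09,-90
```

```text
t: 19.77
position: [0.5305, -0.4365, 0.1092]
tcp_rot: [-89.9, -0.1, -71.9]
wrist_force: [-0.8, 0.6, -0.2]
grip_width: 0.0856
.5308,-.437,.09,-90 -> [-0.001, 0.317, 0.002] [0.06, 1.92, 0.01]
19.7667 [ 0.5305 -0.4365  0.1092] [-89.95  -0.11 -71.86] 0.0856 [-0.8  0.6 -0.2]
```

```bash
python3 -m creep '[0,0.12,0,0,0.5,0,0, 0,0.24,0,0,1,0,0, 0,0.317,0,0,2,0,0, 0,0.317,0,0,2,0,0, 0,0.317,0,0,2,0,0]' 30;  python3 plan.py .5308,-.437,.0,-90;python3 look.py side s19 300 300 160; python3 look.py top t19 420 180 120
```

```text
t: 20.18
position: [0.5301, -0.4362, 0.0887]
tcp_rot: [-90.0, -0.0, -89.9]
wrist_force: [-0.7, -0.5, 0.2]
grip_width: 0.0855
.5308,-.437,.0,-90 -> [-0.0, 0.002, 0.0] [0.08, 8.87, 0.06]
20.1833 [ 0.5301 -0.4362  0.0887] [-8.998e+01 -3.000e-02 -8.986e+01] 0.0855 [-0.7 -0.5  0.2]
```

View pics/s19.png

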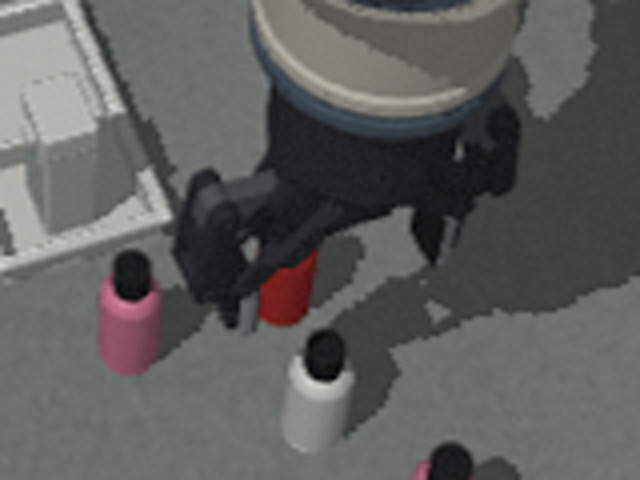

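View pics/t19.png

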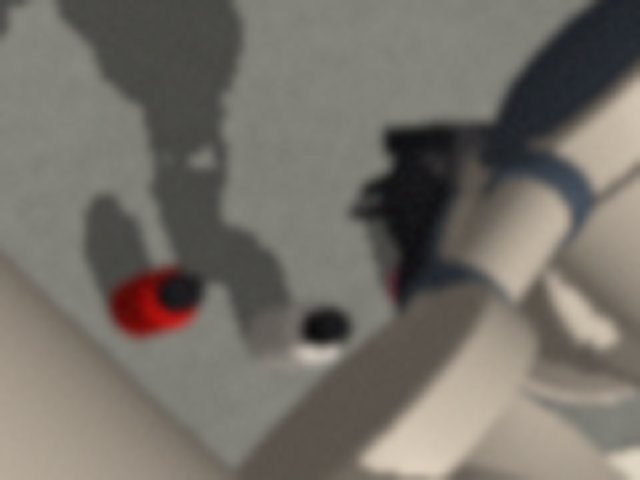

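```bash
python3 -m creep '[0,0,0,0.1,1,0.1,0, 0,0,0,0.1,3,0.1,0, 0,0,0,0.1,5,0.1,0, 0,0,0,0.1,7,0.1,0, 0,0,0,0.1,7.5,0.1,0]' 30;  python3 plan.py .5308,-.437,.0,-90;python3 look.py side s20 300 300 160
```

```text
t: 20.7
position: [0.5304, -0.4366, 0.0113]
tcp_rot: [-90.1, 0.1, -89.8]
wrist_force: [-0.5, 0.7, -0.6]
grip_width: 0.0853
.5308,-.437,.0,-90 -> [0.001, 0.004, -0.001] [0.04, 1.13, 0.04]
20.7 [ 0.5304 -0.4366  0.0113] [-9.007e+01  6.000e-02 -8.978e+01] 0.0853 [-0.5  0.7 -0.6]
```

View pics/s20.png

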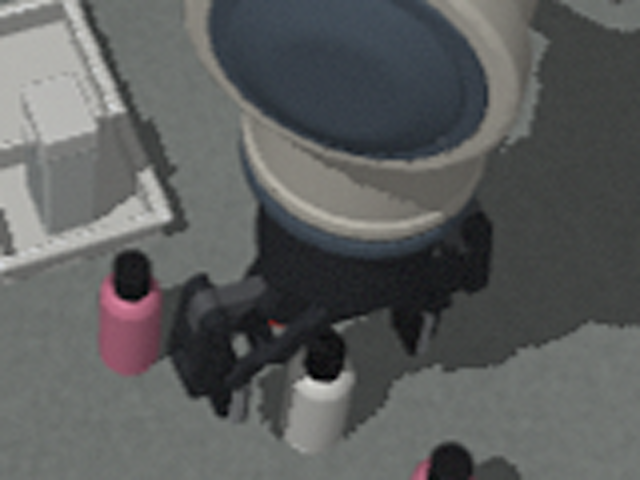

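```bash
python3 -m creep '[0,0,0,0,0.6,0,0, 0,0,0,0,1.1,0,0, 0,0,0,0,1.1,0,0, 0,0,0,0,1.1,0,100, 0,0,0,0,1.1,0,170]' 30;python3 -m creep '[0,0,0,0,0,0,180, 0,0,0,0,0,0,255, 0,0,0,0,0,0,255, 0,0,0,0,0,0,255, 0,0,0,0,0,0,255]' 30; python3 -m creep '[0,0,0,0,0,0,255, 0,0,0,0,0,0,255]';python3 look.py side s21 300 300 160
```

```text
t: 21.17
position: [0.5309, -0.437, 0.0016]
tcp_rot: [-90.0, 0.0, -89.8]
wrist_force: [-0.1, 0.3, -0.4]
grip_width: 0.0641
t: 21.58
position: [0.5312, -0.4372, 0.0021]
tcp_rot: [-90.0, -0.0, -89.8]
wrist_force: [-0.9, 0.6, 5.9]
grip_width: 0.0289
t: 21.75
position: [0.5313, -0.4373, 0.0022]
tcp_rot: [-90.0, -0.0, -89.8]
wrist_force: [-0.1, -0.3, 0.6]
grip_width: 0.0287
```

View pics/s21.png

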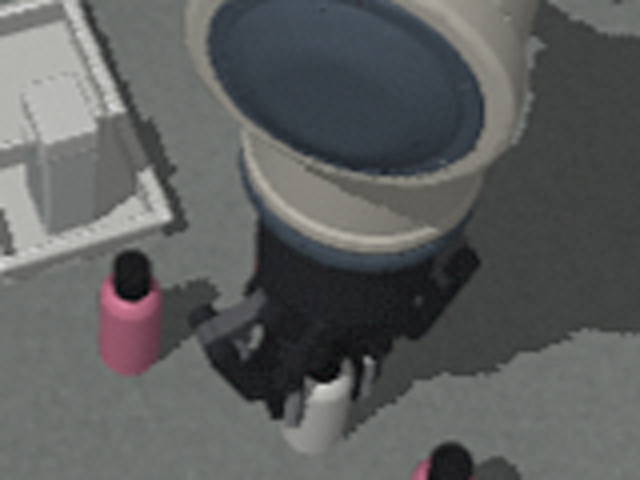

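```bash
python3 -m creep '[0,0,0,0,-1,0,255, 0,0,0,0,-4,0,255, 0,0,0,0,-8,0,255, 0,0,0,0,-12,0,255, 0,0,0,0,-12.8,0,255]' 30;python3 plan.py .44,.1677,.125,-94
```

```text
t: 22.22
position: [0.5334, -0.4393, 0.1378]
tcp_rot: [-89.6, -0.4, -89.8]
wrist_force: [1.6, -1.2, 0.5]
grip_width: 0.0286
.44,.1677,.125,-94 -> [-0.007, 0.074, 0.007] [-60.74, 0.8, -9.12]
22.2167 [ 0.5334 -0.4393  0.1378] [-89.61  -0.39 -89.78] 0.0286 [ 1.6 -1.2  0.5]
```

```bash
python3 -m creep '[-0.007,0.02,0.007,-3,0,-0.5,255, -0.007,0.04,0.007,-7,0,-1,255, -0.007,0.06,0.007,-11,0,-1.6,255, -0.007,0.07,0.007,-15,0,-2.2,255, -0.007,0.07,0.007,-19,0,-2.8,255]' 30;python3 plan.py .44,.1677,.125,-94
```

```text
t: 22.63
position: [0.504, -0.2477, 0.1368]
tcp_rot: [-90.0, 0.0, -93.9]
wrist_force: [1.8, 0.9, -0.3]
grip_width: 0.0289
.44,.1677,.125,-94 -> [-0.0, 0.002, -0.0] [-41.02, 1.19, -9.18]
22.6333 [ 0.504  -0.2477  0.1368] [-8.998e+01  2.000e-02 -9.386e+01] 0.0289 [ 1.8  0.9 -0.3]
```

```bash
python3 -m creep '[0,0,0,-4,0,-0.9,255, 0,0,0,-8,0,-1.8,255, 0,0,0,-12,0,-2.7,255, 0,0,0,-16,0,-3.6,255, 0,0,0,-20,0,-4.5,255]' 30;python3 plan.py .44,.1677,.125,-94
```

```text
t: 23.05
position: [0.4719, -0.0435, 0.1375]
tcp_rot: [-89.9, 0.0, -93.9]
wrist_force: [1.6, 1.2, -0.1]
grip_width: 0.0287
.44,.1677,.125,-94 -> [-0.001, 0.002, -0.0] [-20.86, 1.24, -4.62]
23.05 [ 0.4719 -0.0435  0.1375] [-8.993e+01  1.000e-02 -9.388e+01] 0.0287 [ 1.6  1.2 -0.1]
```

```bash
python3 -m creep '[0,0,0,-4,0,-0.9,255, 0,0,0,-8,0,-1.8,255, 0,0,0,-12,0,-2.7,255, 0,0,0,-16,0,-3.6,255, 0,0,0,-19,0.5,-4.3,255]' 30;python3 plan.py .44,.1677,.1,-94
```

```text
t: 23.47
position: [0.4415, 0.1518, 0.1336]
tcp_rot: [-89.8, 0.1, -93.8]
wrist_force: [0.1, -0.3, -0.9]
grip_width: 0.0291
.44,.1677,.1,-94 -> [-0.003, 0.003, -0.001] [-1.57, 3.36, -0.27]
23.4667 [0.4415 0.1518 0.1336] [-8.983e+01  6.000e-02 -9.383e+01] 0.0291 [ 0.1 -0.3 -0.9]
```

```bash
python3 -m creep '[0,0,0,-1,1,-0.2,255, 0,0,0,-1.5,2,-0.25,255, 0,0,0,-1.55,4,-0.25,255, 0,0,0,-1.55,6,-0.25,255, 0,0,0,-1.55,7,-0.25,255]' 30;python3 plan.py .44,.1677,.0052,-94; python3 look.py side s22 200 130 140
```

```text
t: 23.88
position: [0.4397, 0.1676, 0.0624]
tcp_rot: [-89.9, 0.0, -93.8]
wrist_force: [-0.5, 0.4, -1.0]
grip_width: 0.0288
.44,.1677,.0052,-94 -> [-0.002, 0.003, -0.001] [-0.01, 5.72, 0.02]
23.8833 [0.4397 0.1676 0.0624] [-8.988e+01  4.000e-02 -9.380e+01] 0.0288 [-0.5  0.4 -1. ]
```

View pics/s22.png

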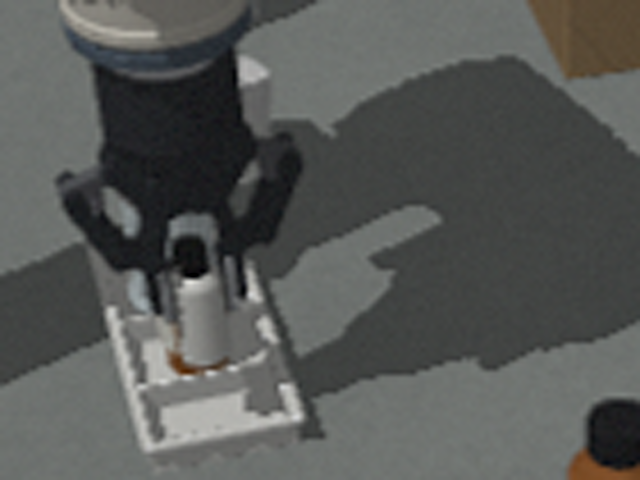

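```bash
python3 -m creep '[0,0,0,0,1.5,0,255, 0,0,0,0,3,0,255, 0,0,0,0,4.5,0,255, 0,0,0,0,5.2,0,255, 0,0,0,0,5.3,0,255]' 30;python3 -m creep '[0,0,0,0,0.1,0,255, 0,0,0,0,0.2,0,255, 0,0,0,0,0.2,0,255]' 30;python3 plan.py .44,.1677,.0052,-94; python3 look.py side s23 200 130 140
```

```text
t: 24.35
position: [0.4389, 0.1672, 0.008]
tcp_rot: [-90.0, -0.0, -93.8]
wrist_force: [0.7, -0.5, -0.4]
grip_width: 0.0291
t: 24.6
position: [0.4393, 0.1674, 0.0066]
tcp_rot: [-90.0, 0.0, -93.8]
wrist_force: [-0.2, 0.1, -0.3]
grip_width: 0.0287
.44,.1677,.0052,-94 -> [-0.0, 0.003, -0.0] [-0.04, 0.14, 0.07]
24.6 [0.4393 0.1674 0.0066] [-8.998e+01  1.000e-02 -9.382e+01] 0.0287 [-0.2  0.1 -0.3]
```

View pics/s23.png

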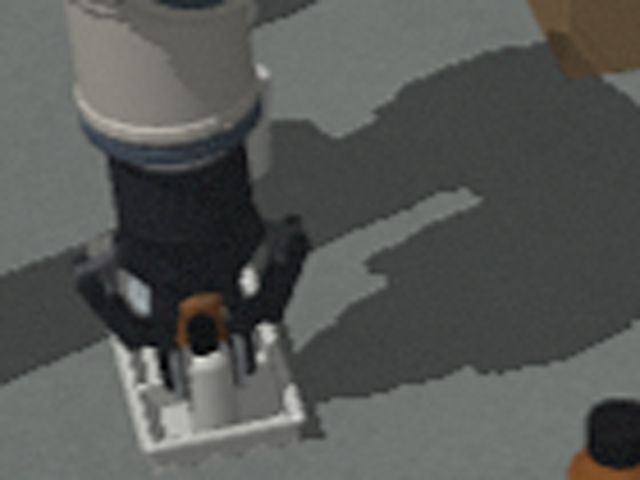

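```bash
python3 -m creep '[0,0,0,0,0.08,0,255, 0,0,0,0,0.15,0,255, 0,0,0,0,0.15,0,255]' 30
```

```text
t: 24.9
position: [0.4393, 0.1673, 0.0053]
tcp_rot: [-90.0, 0.0, -93.8]
wrist_force: [-0.7, 0.3, -0.5]
grip_width: 0.0288
```

```bash
python3 -m creep '[0,0,0,0,0.05,0,255, 0,0,0,0,0.1,0,255, 0,0,0,0,0.1,0,255]' 30
```

```text
t: 25.15
position: [0.4397, 0.1674, 0.0049]
tcp_rot: [-89.9, 0.0, -93.8]
wrist_force: [-1.7, -0.8, 17.2]
grip_width: 0.0293
```

```bash
python3 -m creep '[0,0,0,0,-0.02,0,220, 0,0,0,0,-0.02,0,140, 0,0,0,0,-0.02,0,60, 0,0,0,0,-0.02,0,0, 0,0,0,0,-0.02,0,0]' 30; python3 -m creep '[0,0,0,0,-1,0,0, 0,0,0,0,-4,0,0, 0,0,0,0,-8,0,0, 0,0,0,0,-12,0,0, 0,0,0,0,-13,0,0]'; python3 look.py side s24 200 110 140; python3 plan.py .5245,.425,.13,-90
```

```text
t: 25.57
position: [0.4396, 0.1674, 0.005]
tcp_rot: [-89.9, 0.0, -93.8]
wrist_force: [-0.9, 1.0, -0.4]
grip_width: 0.0732
t: 25.98
position: [0.4414, 0.1679, 0.1399]
tcp_rot: [-89.6, 0.1, -93.8]
wrist_force: [3.0, -0.2, 0.9]
grip_width: 0.0855
.5245,.425,.13,-90 -> [-0.008, -0.067, -0.002] [-26.2, 1.07, 6.55]
26.0333 [0.4417 0.1679 0.1395] [-89.54   0.15 -93.82] 0.0855 [1.3 0.6 1.9]
```

View pics/s24.png

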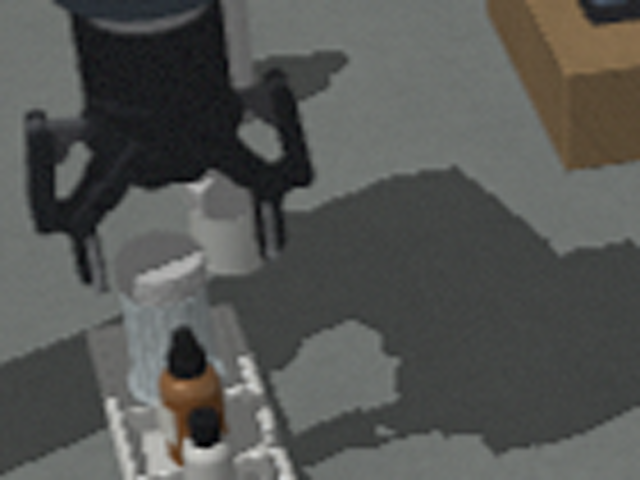

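```bash
python3 -m creep '[-0.008,-0.03,0,-4,0,1,0, -0.008,-0.06,0,-8,0.5,2,0, -0.008,-0.067,0,-12,0.5,3,0, -0.008,-0.067,0,-16,1,4,0, -0.008,-0.067,0,-20,1,5,0]' 40; python3 plan.py .5245,.425,.11,-90
```

```text
t: 26.45
position: [0.5045, 0.3659, 0.129]
tcp_rot: [-90.1, 0.1, -90.0]
wrist_force: [0.8, -0.7, -0.2]
grip_width: 0.0853
.5245,.425,.11,-90 -> [0.001, 0.0, -0.001] [-5.91, 1.91, 2.0]
26.45 [0.5045 0.3659 0.129 ] [-9.008e+01  8.000e-02 -8.997e+01] 0.0853 [ 0.8 -0.7 -0.2]
```

```bash
python3 -m creep '[0,0,0,-3,0,1,0, 0,0,0,-5.5,0.5,1.8,0, 0,0,0,-5.9,1.5,2,0, 0,0,0,-5.9,3.5,2,0, 0,0,0,-5.9,5,2,0]' 40; python3 plan.py .5245,.425,.009,-90;  python3 look.py side s25 190 90 140
```

```text
t: 26.87
position: [0.5238, 0.425, 0.0769]
tcp_rot: [-90.1, 0.0, -89.9]
wrist_force: [-0.2, -0.0, -1.0]
grip_width: 0.0857
.5245,.425,.009,-90 -> [0.002, 0.001, -0.001] [0.0, 6.79, 0.08]
26.8667 [0.5238 0.425  0.0769] [-9.014e+01  3.000e-02 -8.993e+01] 0.0857 [-0.2 -0.  -1. ]
```

View pics/s25.png

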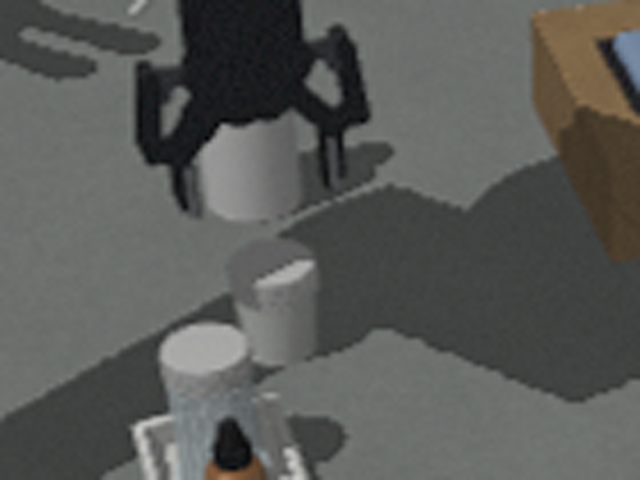

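```bash
python3 -m creep '[0,0,0,0,0.5,0.2,0, 0,0,0,0,2,0.2,0, 0,0,0,0,4,0.2,0, 0,0,0,0,4.5,0.2,0, 0,0,0,0,4.5,0.2,0]' 40; python3 plan.py .525,.425,.009,-90;  python3 look.py side s26 190 90 140
```

```text
t: 27.33
position: [0.5233, 0.4227, 0.0276]
tcp_rot: [-90.5, -0.2, -90.0]
wrist_force: [-0.2, -0.7, 0.0]
grip_width: 0.0852
.525,.425,.009,-90 -> [0.008, 0.001, 0.004] [-0.23, 1.86, 0.19]
27.3333 [0.5233 0.4227 0.0276] [-90.49  -0.2  -89.97] 0.0852 [-0.2 -0.7  0. ]
```

View pics/s26.png

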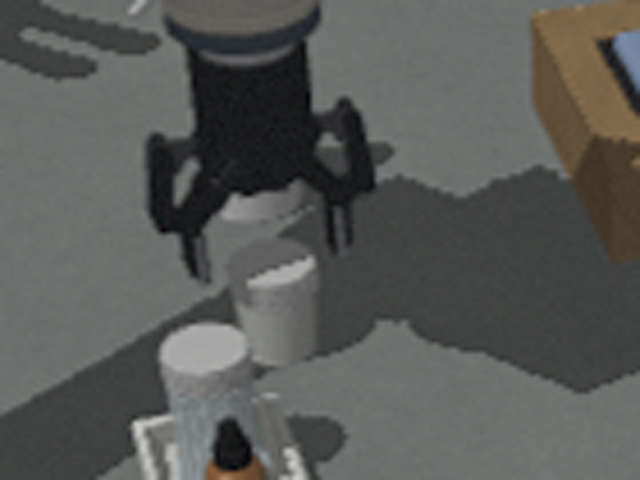

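```bash
python3 -m creep '[0.008,0,0.004,-0.2,0.3,0.15,0, 0.008,0,0.004,-0.2,1.2,0.15,0, 0.008,0,0.004,-0.2,1.8,0.15,0, 0.008,0,0.004,-0.2,1.8,0.15,0, 0.008,0,0.004,-0.2,1.8,0.15,0]' 40; python3 plan.py .525,.425,.009,-90;  python3 look.py side s27 190 90 140
```

```text
t: 27.8
position: [0.5251, 0.425, 0.0105]
tcp_rot: [-90.0, 0.1, -90.0]
wrist_force: [0.3, 0.2, 0.6]
grip_width: 0.0858
.525,.425,.009,-90 -> [-0.0, 0.001, -0.001] [0.0, 0.15, -0.01]
27.8 [0.5251 0.425  0.0105] [-8.998e+01  6.000e-02 -8.997e+01] 0.0858 [0.3 0.2 0.6]
```

View pics/s27.png

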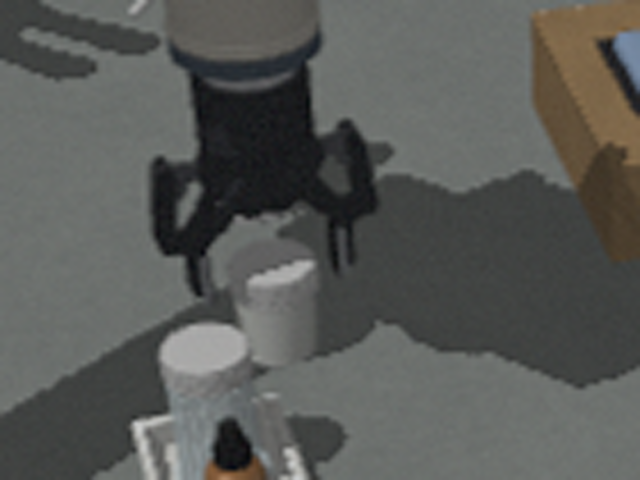

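```bash
python3 -m creep '[0,0,0,0,0.3,0,30, 0,0,0,0,0.3,0,60, 0,0,0,0,0.3,0,255, 0,0,0,0,0.3,0,255, 0,0,0,0,0.3,0,255]' 40; python3 -m creep '[0,0,0,0,0,0,255, 0,0,0,0,0,0,255, 0,0,0,0,0,0,255]';  python3 look.py side s28 190 90 140
```

```text
t: 28.27
position: [0.5254, 0.4253, 0.0081]
tcp_rot: [-89.9, 0.1, -90.0]
wrist_force: [-0.4, -0.6, 2.3]
grip_width: 0.057
t: 28.52
position: [0.5254, 0.4253, 0.0081]
tcp_rot: [-89.9, 0.1, -90.0]
wrist_force: [-0.2, 0.4, 0.1]
grip_width: 0.0571
```

View pics/s28.png

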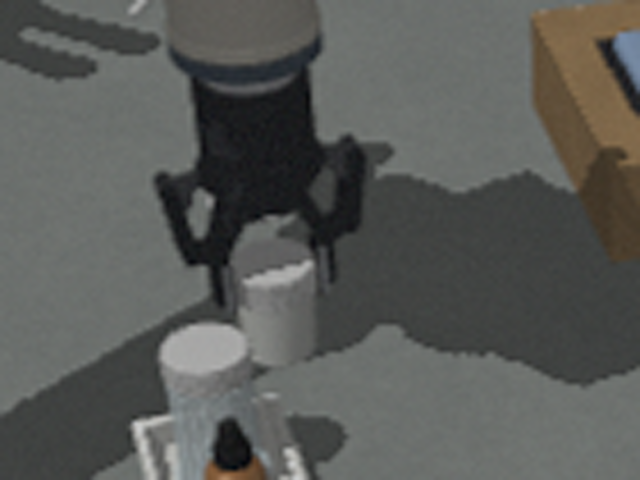

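```bash
python3 -m creep '[0,0,0,0,-0.5,0,255, 0,0,0,0,-3,0,255, 0,0,0,0,-7,0,255, 0,0,0,0,-11,0,255, 0,0,0,0,-14,0,255]' 40;  python3 look.py side s29 190 60 140; python3 plan.py .467,-.204,.15,-92.5
```

```text
t: 28.98
position: [0.5257, 0.4253, 0.1516]
tcp_rot: [-89.8, 0.2, -90.0]
wrist_force: [0.1, 1.0, -0.4]
grip_width: 0.0572
.467,-.204,.15,-92.5 -> [-0.009, 0.044, -0.007] [63.09, 0.23, -6.13]
29.0333 [0.5279 0.4269 0.1573] [-89.47   0.4  -89.96] 0.0569 [2.  1.6 6.5]
```

View pics/s29.png

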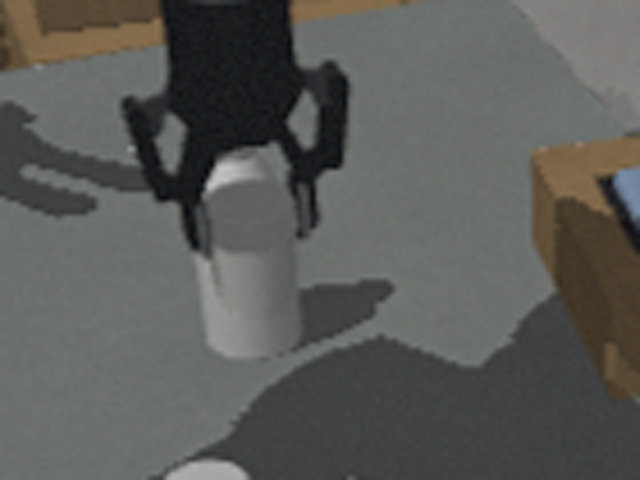

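```bash
python3 -m creep '[-0.009,0.02,-0.007,2.5,0,-0.2,255, -0.009,0.04,-0.007,6,0,-0.6,255, -0.009,0.044,-0.007,10,0,-1,255, -0.009,0.044,-0.007,14,0,-1.4,255, -0.009,0.044,-0.007,18,0,-1.8,255]' 40;python3 plan.py .467,-.204,.15,-92.5
```

```text
t: 29.45
position: [0.5093, 0.2453, 0.156]
tcp_rot: [-90.0, 0.0, -92.4]
wrist_force: [1.6, -0.4, -0.3]
grip_width: 0.0567
.467,-.204,.15,-92.5 -> [-0.0, 0.001, -0.0] [45.07, 0.58, -2.31]
29.45 [0.5093 0.2453 0.156 ] [-8.998e+01  1.000e-02 -9.245e+01] 0.0567 [ 1.6 -0.4 -0.3]
```

```bash
python3 -m creep '[0,0,0,4,0,-0.2,255, 0,0,0,8,0,-0.4,255, 0,0,0,12,0,-0.6,255, 0,0,0,16,0,-0.8,255, 0,0,0,20,0,-1,255]' 40;python3 plan.py .467,-.204,.15,-92.5
```

```text
t: 29.87
position: [0.4902, 0.0442, 0.1561]
tcp_rot: [-90.0, 0.0, -92.4]
wrist_force: [0.7, -0.1, -1.3]
grip_width: 0.0571
.467,-.204,.15,-92.5 -> [-0.001, 0.001, -0.0] [24.89, 0.61, -1.26]
29.8667 [0.4902 0.0442 0.1561] [-8.996e+01  1.000e-02 -9.243e+01] 0.0571 [ 0.7 -0.1 -1.3]
```

```bash
python3 -m creep '[0,0,0,4,0,-0.2,255, 0,0,0,8,0,-0.4,255, 0,0,0,12,0,-0.6,255, 0,0,0,16,0,-0.8,255, 0,0,0,20,0,-1,255]' 40;python3 -m creep '[0,0,0,2.5,0,-0.1,255, 0,0,0,4.2,0.2,-0.2,255, 0,0,0,4.6,0.4,-0.2,255, 0,0,0,4.6,0.5,-0.2,255]' 40;python3 plan.py .467,-.204,.0111,-92.5;python3 look.py side s30 250 200 140
```

```text
t: 30.28
position: [0.4711, -0.1571, 0.1563]
tcp_rot: [-89.9, 0.0, -92.4]
wrist_force: [2.0, 0.2, -0.1]
grip_width: 0.0569
t: 30.62
position: [0.4669, -0.2038, 0.1511]
tcp_rot: [-89.9, 0.0, -92.5]
wrist_force: [-0.3, 1.4, -0.5]
grip_width: 0.0568
.467,-.204,.0111,-92.5 -> [-0.001, -0.001, -0.0] [0.02, 14.0, -0.0]
30.6167 [ 0.4669 -0.2038  0.1511] [-8.994e+01  1.000e-02 -9.254e+01] 0.0568 [-0.3  1.4 -0.5]
```

View pics/s30.png

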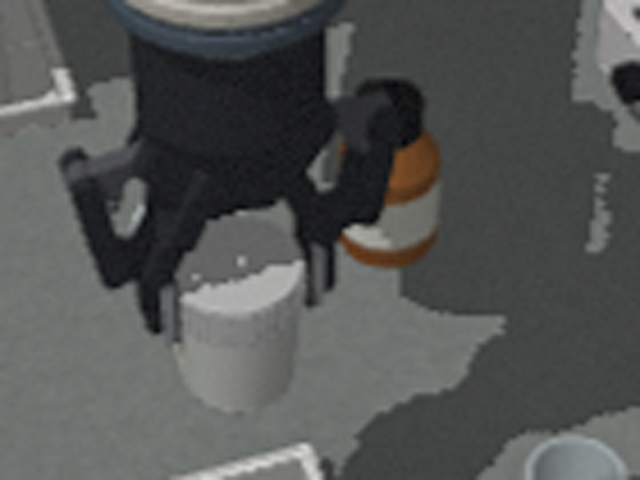

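Pot hangs level; descend over the large bay.

```bash
python3 -m creep '[0,0,0,0,2,0,255, 0,0,0,0,5,0,255, 0,0,0,0,8,0,255, 0,0,0,0,10,0,255, 0,0,0,0,10.5,0,255]' 40;python3 plan.py .467,-.204,.0111,-92.5;python3 look.py side s31 250 220 140
```

```text
t: 31.08
position: [0.4655, -0.2002, 0.0434]
tcp_rot: [-90.2, 0.2, -92.4]
wrist_force: [-0.6, 0.0, -1.5]
grip_width: 0.057
.467,-.204,.0111,-92.5 -> [0.003, 0.002, -0.003] [0.38, 3.22, 0.18]
31.0833 [ 0.4655 -0.2002  0.0434] [-90.2    0.16 -92.4 ] 0.057 [-0.6  0.  -1.5]
```

View pics/s31.png

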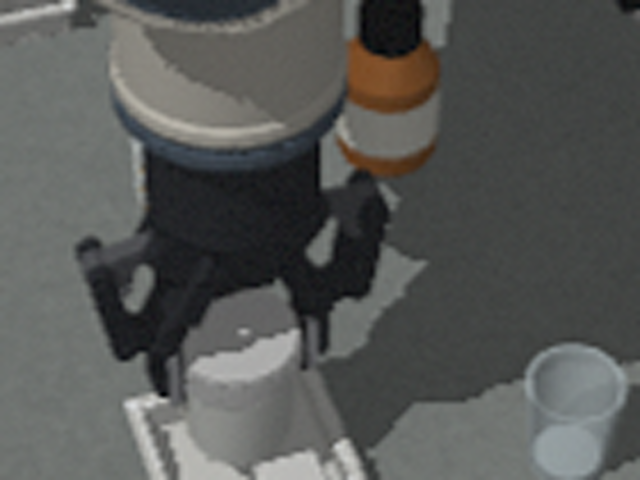

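```bash
python3 -m creep '[0.003,0,-0.003,0.3,0.4,0.1,255, 0.003,0,-0.003,0.3,1.5,0.1,255, 0.003,0,-0.003,0.3,2.5,0.1,255, 0.003,0,-0.003,0.3,2.9,0.1,255, 0.003,0,-0.003,0.3,2.9,0.1,255]' 40;python3 plan.py .467,-.204,.0111,-92.5
```

```text
t: 31.55
position: [0.4665, -0.2034, 0.0148]
tcp_rot: [-90.0, -0.0, -92.4]
wrist_force: [-0.5, 0.0, -1.0]
grip_width: 0.0569
.467,-.204,.0111,-92.5 -> [0.0, 0.002, 0.0] [0.06, 0.37, 0.05]
31.55 [ 0.4665 -0.2034  0.0148] [-9.002e+01 -1.000e-02 -9.240e+01] 0.0569 [-0.5  0.  -1. ]
```

```bash
python3 -m creep '[0,0,0,0,0.1,0,255, 0,0,0,0,0.2,0,255, 0,0,0,0,0.3,0,255, 0,0,0,0,0.3,0,255]' 40;python3 -m creep '[0,0,0,0,0.05,0,255, 0,0,0,0,0.1,0,255, 0,0,0,0,0.1,0,255]' 40
```

```text
t: 31.88
position: [0.4666, -0.2034, 0.012]
tcp_rot: [-90.0, -0.0, -92.4]
wrist_force: [-0.9, 0.1, -0.3]
grip_width: 0.0568
t: 32.13
position: [0.4667, -0.2035, 0.011]
tcp_rot: [-90.0, -0.0, -92.4]
wrist_force: [0.6, -0.4, -0.7]
grip_width: 0.057
```

```bash
python3 -m creep '[0,0,0,0,0.05,0,255, 0,0,0,0,0.1,0,255, 0,0,0,0,0.1,0,255]' 40
```

```text
t: 32.38
position: [0.4668, -0.2037, 0.0109]
tcp_rot: [-90.0, -0.1, -92.4]
wrist_force: [-3.5, 1.2, 20.2]
grip_width: 0.057
```

```bash
python3 -m creep '[0,0,0,0,-0.02,0,100, 0,0,0,0,-0.02,0,50, 0,0,0,0,-0.02,0,0, 0,0,0,0,-0.02,0,0, 0,0,0,0,-0.02,0,0]' 40;python3 -m creep '[0,0,0,0,-1,0,0, 0,0,0,0,-4,0,0, 0,0,0,0,-8,0,0, 0,0,0,0,-12,0,0, 0,0,0,0,-15,0,0]' 40; python3 plan.py .40,0,.3,-90
```

```text
t: 32.8
position: [0.4668, -0.2036, 0.011]
tcp_rot: [-90.0, -0.0, -92.4]
wrist_force: [1.2, 0.6, -0.0]
grip_width: 0.0853
t: 33.22
position: [0.4669, -0.2036, 0.1646]
tcp_rot: [-89.9, -0.1, -92.4]
wrist_force: [2.1, -0.2, -0.1]
grip_width: 0.0853
.40,0,.3,-90 -> [-0.002, -0.042, 0.002] [-20.04, -13.59, -7.51]
33.2167 [ 0.4669 -0.2036  0.1646] [-89.87  -0.1  -92.39] 0.0853 [ 2.1 -0.2 -0.1]
```

```bash
python3 -m creep '[0,0,0,-3,-4,-1,0, 0,0,0,-7,-7,-2.5,0, 0,0,0,-11,-10,-4,0, 0,0,0,-15,-13,-5.5,0, 0,0,0,-19,-13.6,-7.5,0]';python3 -m creep '[0,0,0,-1,0,0,0, 0,0,0,-1,0,0,0, 0,0,0,-1,0,0,0]'
python3 - <<'E'
from workcell import *
from h import *
for n in("side","top"):
    d=get_image(n);np.savez(n+"F.npz",**d);cv2.imwrite(f"pics/{n}F.png",d["img"][:,:,::-1])
E
```

```text
t: 33.63
position: [0.4146, -0.0477, 0.2871]
tcp_rot: [-89.7, -0.1, -92.4]
wrist_force: [0.6, 0.6, 0.8]
grip_width: 0.0853
t: 33.88
position: [0.4149, -0.0373, 0.2878]
tcp_rot: [-89.6, -0.2, -92.3]
wrist_force: [-0.2, -0.2, 0.1]
grip_width: 0.0853
```

View pics/sideF.png

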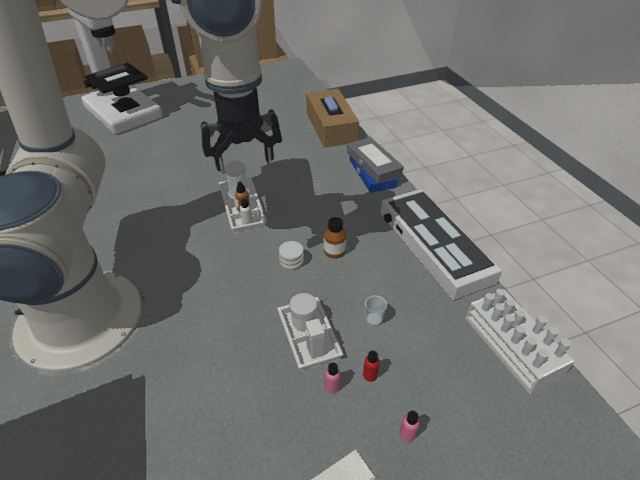

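View pics/topF.png

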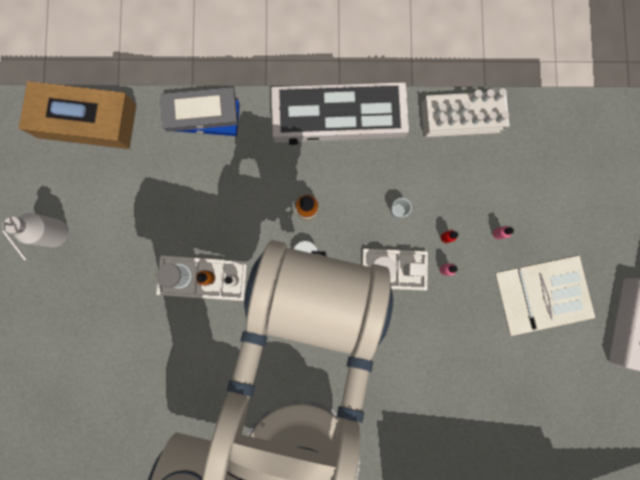

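Side: all five stand in their bays (tray3 around (240,200), tray2 around (310,330)), and the bystanders are at their old pixels: petri (291,255), reagent (335,240), beaker (376,310). Measuring positions now.

```bash
python3 - <<'E'
from h import *
tr={3:(np.array([.4455,.2425]),-4.2),2:(np.array([.4657,-.2368]),-2.5)}
for nm in("topF","sideF"):
    d=load(nm+".npz");z=d["depth"];v,u=np.mgrid[:480,:640];T=d["world_to_cam"];R=T[:3,:3]
    C=np.stack([(u-d["K"][0,2])/d["K"][0,0]*z,(v-d["K"][1,2])/d["K"][1,1]*z,z],-1)
    W=(C-T[:3,3])@R;ok=z>0
    for n,k,x,y,r,z0,z1 in(("jar",3,.45,.301,.036,.094,.106),("drop",3,.445,.2265,.02,.087,.102),("oil",3,.44,.1675,.02,.076,.086),("pot",2,.467,-.2035,.037,.067,.08),("mail",2,.463,-.278,.03,.083,.094),("petri",0,.504,-.013,.04,.04,.05),("reag",0,.619,-.017,.04,.095,.11),("beaker",0,.615,-.25,.04,.05,.065)):
        m=ok&(np.hypot(W[...,0]-x,W[...,1]-y)<r)&(W[...,2]>z0)&(W[...,2]<z1);P=W[m]
        if len(P)<4: print(nm,n,len(P));continue
        c,wh,a=cv2.minAreaRect(P[:,:2].astype(np.float32)*1000);c=np.array(c)/1000
        o="";
        if k:
            t,yw=tr[k];a_=np.radians(-yw);dx=c-t;o=np.round([np.cos(a_)*dx[0]-np.sin(a_)*dx[1],np.sin(a_)*dx[0]+np.cos(a_)*dx[1]],4)
        print(nm,n,len(P),c.round(4),np.round(wh,1),"tray",o,"z",np.median(P[:,2]).round(4))
E
```

```text
topF jar 451 [0.4523 0.3009] [52.7 53.5] tray [0.0025 0.0587] z 0.1005
topF drop 36 [0.4466 0.2278] [13.9 12.7] tray [ 0.0021 -0.0146] z 0.0941
topF oil 52 [0.4405 0.167 ] [18.3 16.4] tray [ 0.0005 -0.0756] z 0.0805
topF pot 231 [ 0.4752 -0.2085] [58.3 35.4] tray [0.0082 0.0287] z 0.0721
topF mail 195 [ 0.4635 -0.2782] [36.2 28.3] tray [-0.0004 -0.0414] z 0.0882
topF petri 165 [ 0.5222 -0.0161] [56.  24.5] tray  z 0.0444
topF reag 177 [ 0.6197 -0.0178] [33.4 33.6] tray  z 0.1009
topF beaker 92 [ 0.6156 -0.2502] [45.3 46. ] tray  z 0.0564
sideF jar 211 [0.4508 0.2988] [54.4 54.5] tray [0.0011 0.0566] z 0.1018
sideF drop 29 [0.445 0.228] [13.3 13.6] tray [ 0.0006 -0.0145] z 0.0938
sideF oil 36 [0.439  0.1652] [20.5 17.4] tray [-0.0008 -0.0776] z 0.0815
sideF pot 520 [ 0.4659 -0.2031] [57.8 57.7] tray [-0.0013  0.0337] z 0.0739
sideF mail 255 [ 0.4637 -0.2783] [39.9 29.5] tray [-0.0001 -0.0415] z 0.0898
sideF petri 365 [ 0.5037 -0.0137] [60.5 59.2] tray  z 0.046
sideF reag 137 [ 0.6173 -0.0195] [33.2 33.6] tray  z 0.1028
sideF beaker 172 [ 0.6162 -0.2504] [46.5 47.5] tray  z 0.0571
```

```bash
python3 - <<'E'
from workcell import *
s=sense();print(s["t"],s["dq"].round(2),s["wrist_force"].round(1));print(job_done())
E
```

```text
33.9833 [-0.65  0.57  0.01  0.05 -0.03  0.17] [ 0.2 -0.2  0.1]
the job is handed in; nothing more can be done
None
```

Both kits are made up and the job was handed in at about 34 s. No verdict came back. In the three-bay tray are the staining jar (large bay), dropping bottle (middle) and oil bottle (small). In the two-bay tray are the specimen pot (large) and slide mailer (smaller).

**Last checks:**
- **Kit items:** from the depth images, every item is within about 3 mm of its bay centre, across and along the tray. Their tops are at the heights expected for standing upright on the bay floor, within about 2 mm.
- **Bystanders:** the petri dishes, reagent bottle and beaker are within about 2 mm of where they started. The red and pink bottles were not touched.
- **Gripper:** open and clear of everything, at about 0.29 m.

**What went wrong or disagreed:**
- **First grasp:** the fingertips were really about 25 mm higher than the reported tool position. The first try at the dropping bottle therefore closed on its collar, with about 17 N on the wrist. I opened, checked by camera that the bottle had not moved, and allowed for the offset from then on.
- **Top view:** the arm partly hid the pot and the petri dishes in the last top picture, so its readings for those two were off. I used the side view for them.
- **Set-down force:** each item was lowered until the wrist force showed contact with the floor, at 15 to 31 N, before release.

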